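# Clamp the slate punch in the sharpening fixture

### The arm

A 6-joint arm with a two-finger parallel gripper is mounted at the origin on a cart in front of the work surface, level with it; the furniture and walls round the work are solid. World frame = base frame: x ahead of the robot, y to its left, z up, the work surface at z = 0. Lengths are in mm, angles in rad, forces in N, time in s.
With the tool pointing down it reaches from about 350 to 775 mm from the base axis. Payload 7.3 kg.
Tool frame: the origin (TCP) lies between the finger pads; the fingertips stand 14 mm ahead of it and the grasp point (between the pads) lies 5 mm behind it; z points along the fingers, y is the line along which they close (so a half turn about z gives the same grasp; the last joint's range is limited). The gripper opens to 92 mm and grips with 3 to 60 N. Pads are 19 mm wide; open, the fingers measure 130 mm over their backs; the gripper's body (75 mm by 190 mm) begins 47 mm behind the grasp point.
Start: joints at [-1.483, 0.342, 1.524, -0, 1.275, -0.146], TCP at [121.651, -510.729, 240.741] pointing down, gripper open.
Joint ranges: [-2.53, 2.53], [-0.77, 2.02], [0.04, 2.7], [-1, 4.14], [0.28, 2.66], [-3.11, 3.11]. Speed limits (rad/s): [2.57, 2.57, 3.14, 3.14, 3.14, 3.14].

### API

Orientations are given as [roll, pitch, yaw] about the fixed x, y, z axes, in that order (R = Rz(yaw) Ry(pitch) Rx(roll)).
In Python, from plant import get_obs, cams, close_job gives the robot as it stands. The module is installed in compiled form; this text tells all that it offers.
- The arm moves only by the shell command python3 -m creep 'ROWS'. ROWS is JSON, a list of rows, each an object of numbers: "hand": the opening, from 0 (shut) to 1 (fully open); "tx", "ty", "tz": the shift along the tool's x, y, z in m; "spin": the turn about the tool's z in degrees. In form: [{"hand": .., "tx": .., "ty": .., "tz": .., "spin": ..}, ...]. A call has 1 to 5 rows; each row shifts and turns the commanded pose from where the row before left it, along the tool's axes as they then stand; what a row does not reach is not made up. A row lasts 1/8 s, in which the tool goes at most 62.5 mm and 10.7 degrees, less where a joint would pass 70% of its speed; a pose out of reach is approached as far as the arm can. A call is refused whole if a number of a shift passes 0.0625 or a number of a turn 10.7, either way. A call with a gripper value outside its range is refused whole. The fingers move at their own pace and stop on an object; the grip force is fixed at half the most. Time passes only in rows, so rows that do not move let the fingers close. It gives the time, the measured TCP pose, the force, the opening and the grip force at its end, in the units of the state.
- get_obs(): the state, without advancing time (a new reading comes with each control period).
- cams.capture(name): name is "side" or "top"; returns a dict with "color" (420x560x3 uint8, red, green, blue), "K" (3x3 intrinsics, pixels), "R" (3x3) and "t" (3): a world point X has camera coordinates R X + t. Camera axes: x right, y down, z forward; pixel columns grow to the right and rows downward; lengths in mm; the calibration is good to about 2 mm. A picture is of the moment at which its call begins. There is no depth.
- close_job(): hands the job in; it is judged then, once.
The state is a dict: "time": time; "joint_positions": joint angles; "dq": joint speeds; "tau": joint torques, N m; "tool_pos": TCP position; "tcp_rot": TCP orientation; "contact_force": force on the tool from outside, world axes, zero at the start; "moment": the same for the moment, N m; "grip_width": finger opening in mm; "finger_force": force on a finger pad.
Only numpy, scipy, OpenCV 4.12 (cv2) and the standard library are available. Lean on these libraries where they do the work, as an engineer would, in place of code of your own. Each camera call takes 0.05 s, during which the arm holds its last target. There are 200 camera calls.

### The job

Get the pointed punch ready for filing: take it from the wooden rest and lay it in the sloping V-block of the sharpening fixture, point uphill and butt end right up against the end stop. Then swing the clamp strap over until it bears on the punch, and last swing the bolt up into the strap's slot so that it stands upright with its nut over the fork, and let go. Leave the blunt drift in its rest and the file, pencil and slates where they lie.

Things in the scene. Friction and masses are not known exactly. Their poses are not given: they have to be found in the camera images.
- punch_mid (a point): Centre of the pointed punch, on its axis: a loose round steel rod, 18 mm diameter, 190 mm long, 0.27 to 0.45 kg. Its x runs along the rod to the point: square butt end at x = -95 mm, full 18 mm shank to +53, then a taper to the point at +95. At the start it lies level in one of the two pairs of notches of the wooden rest (which one varies), axis 42 mm above the bench. Round: its turn about x is free.
- punch_tip (a point): The sharp end of the pointed punch, on its axis; same axes as the punch's centre.
- drift_mid (a point): Centre of the other round tool in the rest, a blunt drift: same 18 mm steel rod but only 130 mm long, with a short 12 mm flat-ended nose. Not needed; stays in the rest.
- rest: Fixed wooden tool rest, 112 x 156 mm: a 12 mm board with two upright notched rails, 12 mm thick, along its y at x = -42 and +42 mm, tops 41 mm above the bench. The tools lie along its x, in notches at y = -38 and +38 mm; between the rails 72 mm are clear for fingers. Origin: centre of the underside, z up.
- vblock: Bed of the sharpening fixture, fixed, with two steel V-blocks in line, 52 mm wide. Origin: axis of an 18 mm rod seated in the Vs, at the face of the end stop. x runs up the Vs, 30 degrees from level; y to the left; z square to the bed, outward. 90 degree Vs from x = 0 to 56 and 116 to 134 mm, lips at y = +/-12, z = -1 mm; between them free down to z = -34. A rod laid there does not slide down by itself.
- stop_face (a point): Middle of the end stop's face, at the low end of the V (origin and axes of the V-block). The stop is a steel plate 34 mm wide, 9 mm thick, whose top stands 5 mm above (z) the axis of a seated rod. It lies 68 mm above the bench; the fixture's base plate below, bolted down, is 168 x 104 x 12 mm.
- strap (a joint): Hinge of the clamp strap, rad. 0: the brass pad under it bears on a seated 18 mm rod; grows as it swings open, up and over to the left (+y of the V-block), to 2.5; below 0 (to -0.12) only with no rod there. Stiff, about 0.09 N m: it stays where it is left.
- strap_hinge (a point): Middle of the strap's hinge pin, which lies along x of the V-block, at x = 28, y = +36, z = +6 mm of the V-block.
- strap_grip (a point): Point in the middle of the strap's bar, 60 mm from the hinge; at x = 28, y = -24, z = +15 mm of the V-block when closed. The strap is a flat steel bar 22 mm wide (along x of the V-block), 8 mm thick (z = +11 to +19 when closed), ending 82 mm from the hinge in a fork, its 10 mm slot open at the tip, for the bolt's shank.
- bolt (a joint): Hinge of the swing bolt, rad. 0: upright in the strap's slot, along z of the V-block; grows as it swings out and down to the right (-y of the V-block), to 1.95. Stiff, about 0.06 N m: it stays where it is left. With the strap down the nut passes over the fork with 3 to 4 mm to spare; with the strap up, nut and fork block one another.
- bolt_hinge (a point): Middle of the swing bolt's hinge pin, which lies along x of the V-block, at x = 28, y = -36, z = -18 mm of the V-block.
- bolt_nut (a point): Point on the axis of the tall knurled nut on the swing bolt's 8 mm shank, 58 mm from the bolt's hinge. The nut is 24 mm in diameter and reaches from 41 to 70 mm from the hinge.
- flat_file: Flat file with a beech handle, 291 mm long, loose bystander on the bench in front of the fixture.
- red_pencil: Carpenter's pencil, 178 mm, loose bystander on the bench in front of the rest.
- small_slate: Small offcut of slate, 45 x 60 x 8 mm, loose bystander between the rest and the fixture.
- slate_scrap: Small offcut of slate, 50 x 63 x 8 mm, loose bystander near the front of the bench.

How it is judged (in metres and radians):
On the way, in this order (a step that is already met when the one before it is completed fails the run):
1. the punch lies seated in the V, point uphill, butt against the stop (x of punch_mid in the frame of vblock between 0.091 and 0.099 m and y of punch_mid in the frame of vblock between -0.0025 and 0.0025 m and z of punch_mid in the frame of vblock between -0.0025 and 0.0025 m and angle between the x axis of punch_mid and the x axis of vblock, either way round below 0.05 rad and x of punch_tip in the frame of vblock above 0.16 m), for 0.2 s.
2. the strap is swung over and bears on the seated punch (all of step 1 and value of joint strap between -0.05 and 0.05 rad), for 0.2 s.
At the end, for the whole second after the job is handed in: The punch lies in the V, point uphill, within 2.5 mm of the V's centre line and 0.05 rad of its direction, butt within 4 mm of the end stop; the strap is within 0.05 rad of bearing on it; the swing bolt stands within 0.1 rad of upright in the slot; all at rest and let go (all of step 2 and value of joint bolt between -0.1 and 0.1 rad and velocity of joint each of strap, bolt below 0.1 rad/s); the robot touches nothing.
It fails at once if the blunt drift is moved more than 20 mm (distance of drift_mid from where it was at the start of the episode above 0.02 m).
It fails at once if a bystander (file, pencil or slate offcut) is moved more than 30 mm (distance of any of flat_file, red_pencil, small_slate, slate_scrap from where it was at the start of the episode above 0.03 m).
It also fails if it takes over 72 s, if anything falls off the work surface, if the arm or the gripper's body presses on something with over 40 N, if the wrist force passes 120 N, or if a joint passes its speed limit or range.

## Working session

There is one attempt and no reset: what is moved stays moved. The work goes in short steps, Python scripts to look and compute and a shell command to move; the robot and the scene stay as the last step left them, time stands still between calls to the robot, and variables do not carry over. Pictures are saved under pics/ and viewed, at most 10 in all, crops included, and the job is handed in when it is done.

```bash
mkdir -p pics; python3 - <<'E'
from plant import get_obs,cams
import cv2,pickle
o=get_obs();print(o)
for n in("side","top"):
    c=cams.capture(n);pickle.dump(c,open(n+".pkl","wb"))
    cv2.imwrite(f"pics/{n}0.png",cv2.resize(c["color"][:,:,::-1],(800,600),interpolation=cv2.INTER_CUBIC))
    print(n,c["K"],c["R"],c["t"])
E
```

```text
{'time': 0.0, 'joint_positions': array([-1.48296622e+00,  3.42723547e-01,  1.52502472e+00, -7.22184043e-05,
        1.27541456e+00, -1.46029166e-01]), 'dq': array([ 2.46250218e-04, -7.52234274e-04,  6.52853995e-04, -1.41431832e-05,
       -8.31939270e-04, -4.46321892e-04]), 'tau': array([-1.67695100e-03, -4.31242025e+01, -2.44223410e+01,  7.15413317e-02,
        5.57461591e-02, -1.24529652e-04]), 'tool_pos': array([ 121.61092554, -510.312238  ,  240.04184192]), 'tcp_rot': array([-3.14002914e+00, -1.60155040e-04,  2.33880225e-01]), 'contact_force': array([ 0.6099853 ,  0.41322434, -0.28218539]), 'moment': array([-0.04239146, -0.02092771, -0.00154538]), 'finger_force': 0.0, 'grip_width': 92.06949681157695}
side [[527.77875551   0.         269.45200072]
 [  0.         527.77875551 204.07729433]
 [  0.           0.           1.        ]] [[-0.9741732  -0.22510654  0.0177093 ]
 [-0.16537221  0.65786238 -0.73475787]
 [ 0.15374852 -0.71871005 -0.67809827]] [ 502.68289867  102.38546509 1132.17128708]
top [[519.39642021   0.         276.11981757]
 [  0.         519.39642021 207.79888952]
 [  0.           0.           1.        ]] [[ 0.00912184 -0.99981865 -0.01671707]
 [-0.989638   -0.00663076 -0.14343173]
 [ 0.14329487  0.01785221 -0.98951901]] [  61.22023969  517.29449487 1256.49376295]
```

View pics/top0.png

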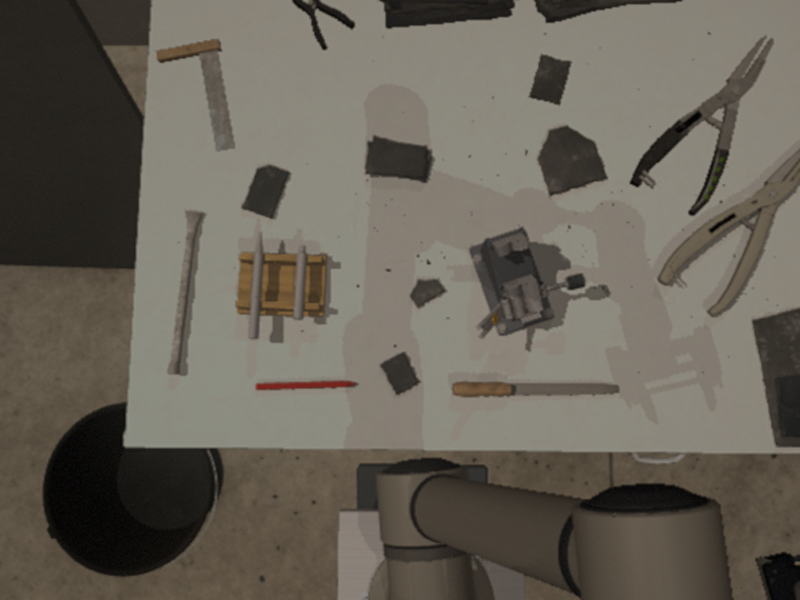

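View pics/side0.png

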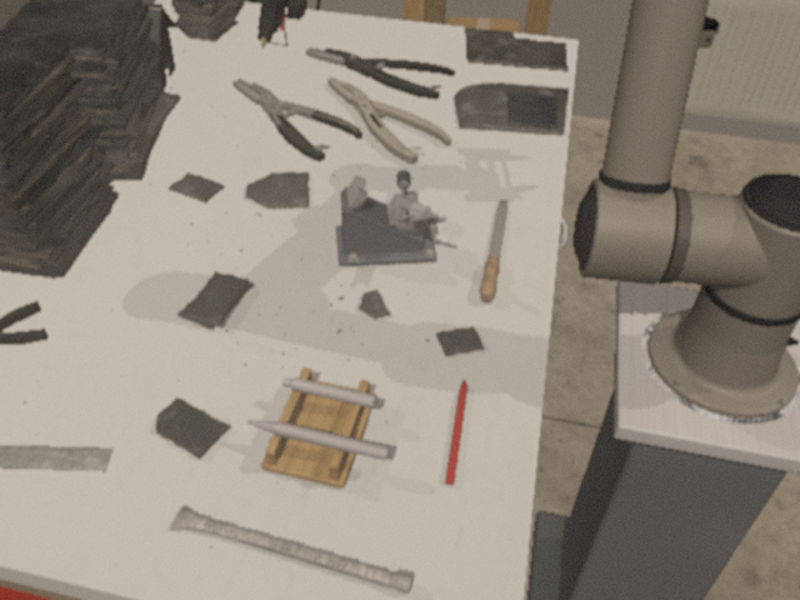

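The top view shows the rest with the punch in its left notches: butt near (254,336), point near (260,235). The drift is at (300,280). The fixture is near (515,285), with the V rising away from the robot, the strap open to the left and the bolt lying to the right at (575,282). The side view agrees. Enlarging both.

```bash
cat > h.py <<'E'
import numpy as np,cv2,pickle
from scipy.optimize import least_squares
from scipy.spatial.transform import Rotation as Ro
C={n:pickle.load(open(n+".pkl","rb")) for n in("side","top")}
def proj(n,X):
    c=C[n];p=(np.atleast_2d(X)@c["R"].T+c["t"])@c["K"].T
    return p[:,:2]/p[:,2:]
def atz(n,uv,z):
    c=C[n];d=c["R"].T@np.linalg.solve(c["K"],[*uv,1]);o=-c["R"].T@c["t"]
    return o+d*(z-o[2])/d[2]
def tri(us,ut):
    f=lambda X:np.r_[proj("side",X)[0]-us,proj("top",X)[0]-ut]
    r=least_squares(f,[400,0,50]);return r.x,r.fun
def crops(spec,out,s=4):
    # spec: list of (name,x0,y0,w,h)
    ims=[]
    for n,x,y,w,h in spec:
        im=cv2.resize(C[n]["color"][y:y+h,x:x+w,::-1],None,fx=s,fy=s,interpolation=cv2.INTER_CUBIC)
        im=cv2.convertScaleAbs(im,alpha=1.5)
        for i in range(0,w,10): cv2.putText(im,str(x+i),(i*s,8),0,.3,(0,255,255));cv2.line(im,(i*s,0),(i*s,4 if i%10 else 10),(0,255,255))
        for i in range(0,h,10): cv2.putText(im,str(y+i),(0,i*s+4),0,.3,(0,255,255))
        ims.append(im)
    cv2.imwrite(out,np.hstack(ims))
E
python3 - <<'E'
from h import *
crops([("top",325,150,80,90),("side",230,110,80,90)],"pics/fix1.png",5)
crops([("top",160,155,80,90),("side",170,250,110,90)],"pics/rest1.png",4)
E
```

```text
(no output)
```

View pics/fix1.png

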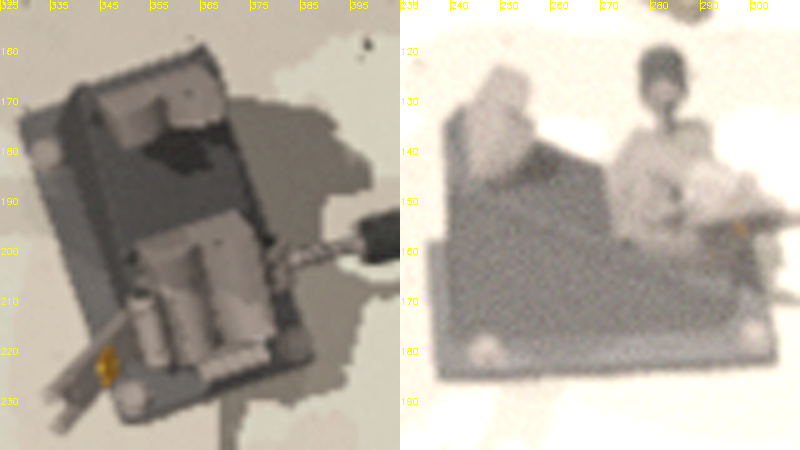

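View pics/rest1.png

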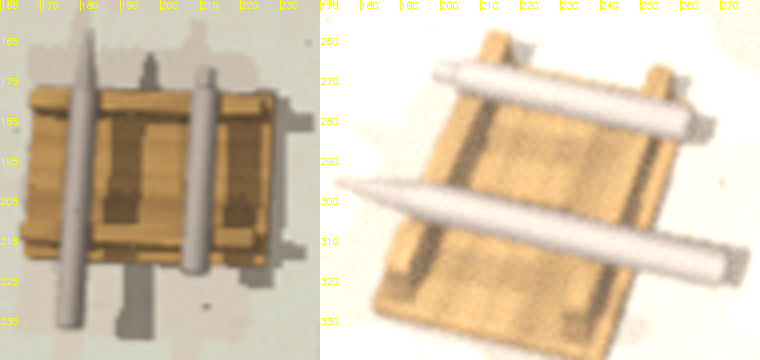

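The fixture crop (top) shows the near V-block end corners at (352,198) and (373,192), the stop's top at (365–379, 218–226), and the far V-block at x 345–371, y 163–180. The rest crop shows the punch butt at top (177.5,236) and side (271,316), and the tip at top (182.5,162) and side (174.5,295.5). Next I fit the poses.

```bash
cat >> h.py <<'E'
def vb(p):  # p: x,y,yaw of stop face (z=68)
    return Ro.from_euler("ZY",[p[2],-np.pi/6]).as_matrix(), np.array([p[0],p[1],68.])
def toW(p,X): R,o=vb(p); return np.atleast_2d(X)@R.T+o
def strapP(th,r=60,dz=9): # dz offset of bar centre from the hinge line
    return [28,36-r*np.cos(th)+dz*np.sin(th),6+r*np.sin(th)+dz*np.cos(th)]
def boltP(a,r=58): return [28,-36-r*np.sin(a),-18+r*np.cos(a)]
E
cat > fit.py <<'E'
from h import *
print("punch butt",tri([271.2,316],[177.5,236.2]),atz("top",[177.5,236.2],42),atz("side",[271.2,316],42))
print("punch tip",tri([174.5,295.5],[182.5,162]),atz("top",[182.5,162],42),atz("side",[174.5,295.5],42))
P=[[56,26,-1],[56,-26,-1],[134,26,-1],[134,-26,-1],[116,-26,-1],[116,26,-1],[-9,17,5],[-9,-17,5],[0,17,5],[0,-17,5]]
U=np.array([[352,198],[373,192],[345,169.4],[366,163],[370.6,174.4],[348.6,180],[365,226],[379,221.6],[364.4,222.4],[378,218]])
f=lambda p:(proj("top",toW(p,P))-U).ravel()
r=least_squares(f,[430,-190,.4],loss="soft_l1");p=r.x;print(p,f(p).reshape(-1,2).round(1).tolist())
nut=lambda q:np.r_[proj("top",toW(p,boltP(q[0])))[0]-[402.5,197.4],proj("side",toW(p,boltP(q[0])))[0]-[282.4,125.6]]
b=least_squares(nut,[1.3]);print("bolt",b.x,b.fun)
fk=lambda q:proj("top",toW(p,strapP(q[0],82)))[0]-[336,232]
s=least_squares(fk,[2.]);print("strap",s.x,s.fun)
np.save("p.npy",np.r_[p,s.x,b.x])
def seg(a,b):return [a,b]
L=[]
for x0,x1 in((0,56),(116,134)):
    for y in(-26,-12,12,26): L.append([[x0,y,-1],[x1,y,-1]])
    for x in(x0,x1): L+= [[[x,-26,-1],[x,-12,-1]],[[x,12,-1],[x,26,-1]],[[x,-12,-1],[x,0,-13]],[[x,12,-1],[x,0,-13]]]
q=[[-9,-17,5],[-9,17,5],[0,17,5],[0,-17,5]]
L+=[[q[i],q[i-1]] for i in range(4)]
L.append([strapP(s.x[0],0),strapP(s.x[0],82)]);L.append([boltP(b.x[0],0),boltP(b.x[0],70)])
ims=[]
for n,x,y in(("top",325,150),("side",230,110)):
    im=cv2.convertScaleAbs(cv2.resize(C[n]["color"][y:y+90,x:x+90,::-1],None,fx=5,fy=5,interpolation=cv2.INTER_CUBIC)[:,:400],alpha=1.2)
    for l in L:
        u=((proj(n,toW(p,l))-[x-.5,y-.5])*5).astype(int);cv2.line(im,u[0].tolist(),u[1].tolist(),(0,255,0),1)
    ims.append(im)
cv2.imwrite("pics/ov1.png",np.hstack(ims))
E
python3 fit.py
```

```text
punch butt (array([442.74679297, 308.41000837,  41.67929477]), array([-0.25748164, -0.05241295,  0.01787816,  0.36035186])) [443.61121901 308.42003553  42.        ] [442.22666831 308.633298    42.        ]
punch tip (array([630.06704796, 303.1803551 ,  36.97176011]), array([-0.69653878, -0.17866276,  0.14168545,  0.96703231])) [631.389902   302.60262322  42.        ] [626.793635   306.77104692  42.        ]
[ 4.86827740e+02 -1.62590564e+02  3.55443338e-01] [[2.1, 4.0], [1.6, 2.6], [0.9, 3.0], [0.8, 1.9], [-2.0, -2.5], [-0.8, -0.7], [-0.0, -0.7], [-0.9, -1.1], [-0.3, -0.4], [-0.7, -0.7]]
bolt [1.28513605] [ 0.15064442 -1.76736805 -1.12790882 -2.36785187]
strap [2.2988203] [-0.02474659  0.34877423]
```

View pics/ov1.png

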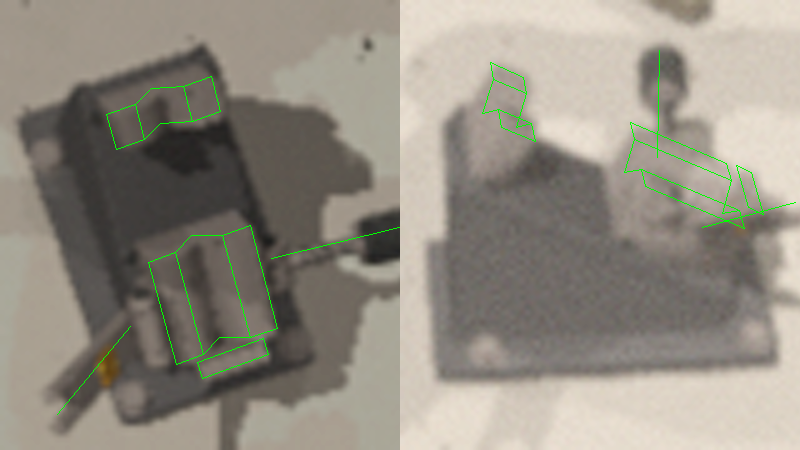

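The overlay shows a misfit: the corners I took at x=56 and 134 are the lower edges of the upward-facing end faces (z≈-34). I'm refitting with that.

```bash
sed -i 's/\[56,26,-1\],\[56,-26,-1\],\[134,26,-1\],\[134,-26,-1\],\[116/[56,26,-34],[56,-26,-34],[134,26,-34],[134,-26,-34],[116/; s/ov1/ov2/' fit.py; python3 fit.py
```

```text
punch butt (array([442.74679297, 308.41000837,  41.67929477]), array([-0.25748164, -0.05241295,  0.01787816,  0.36035186])) [443.61121901 308.42003553  42.        ] [442.22666831 308.633298    42.        ]
punch tip (array([630.06704796, 303.1803551 ,  36.97176011]), array([-0.69653878, -0.17866276,  0.14168545,  0.96703231])) [631.389902   302.60262322  42.        ] [626.793635   306.77104692  42.        ]
[ 4.83462656e+02 -1.64244306e+02  3.15490761e-01] [[-0.3, 0.1], [-1.0, -0.3], [-0.3, -0.6], [-0.6, -0.7], [0.5, -1.3], [1.4, -0.2], [0.4, 0.4], [-0.2, 0.6], [0.3, 0.8], [0.1, 0.9]]
bolt [1.46172068] [ 1.08036048 -0.71060754 -0.47468868 -0.3366718 ]
strap [2.30086759] [-0.02691391  0.24620974]
```

View pics/ov2.png

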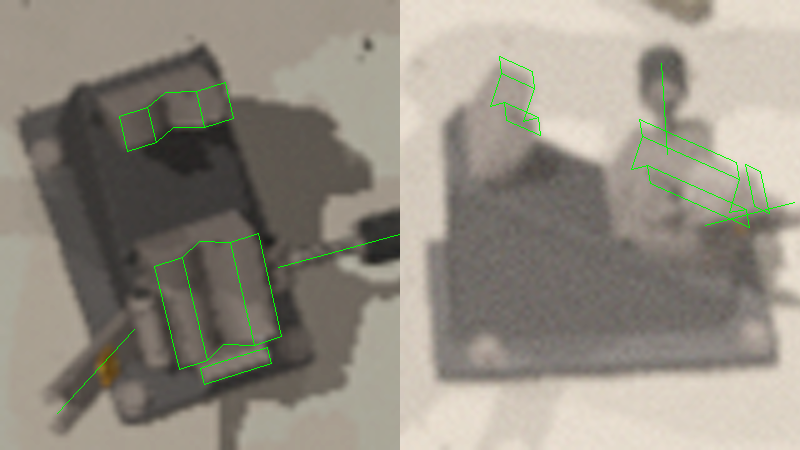

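The fit is nearer, but the side overlay sits about 2 px too far right. Taking the yaw from the base plate's edges, and the position along the V from the triangulated nut as a cross-check.

```bash
cat > fit2.py <<'E'
from h import *
a,b=atz("top",[325,173],0),atz("top",[351,234.5],0)
c,d=atz("side",[237.5,186],0),atz("side",[305.3,182.4],0)
e,f_=atz("top",[388,222],12),atz("top",[351,234.5],0)
for u,v in((a,b),(c,d)): print(u[:2].round(1),v[:2].round(1),"len",np.linalg.norm(u-v).round(1),"yaw",np.arctan2(*(u-v)[1::-1]).round(3))
print("width",np.linalg.norm((e-f_)[:2]),"yaw",np.arctan2(*(f_-e)[1::-1])-np.pi/2)
N,res=tri([282.4,125.6],[403.0,197.6]);print("nut",N,res.round(2))
# pose with all: points top + nut(both) with bolt angle free, yaw prior
P=[[56,26,-34],[56,-26,-34],[116,-26,-1],[116,26,-1],[-9,17,5],[-9,-17,5],[0,17,5],[0,-17,5]]
U=np.array([[352,198],[373,192],[370.6,174.4],[348.6,180],[365,226],[379,221.6],[364.4,222.4],[378,218]])
yaw=np.mean([np.arctan2(*(u-v)[1::-1]) for u,v in((a,b),(c,d))])
# far block outline in side: x=134 lip top corner, x=116 etc
def f(q):
    p=q[:3];n=toW(p,boltP(q[3]))
    return np.r_[(proj("top",toW(p,P[2:]))-U[2:]).ravel(),proj("top",n)[0]-[403,197.6],proj("side",n)[0]-[282.4,125.6],(q[2]-yaw)*200]
r=least_squares(f,[484,-164,.38,1.4],loss="soft_l1");p=r.x[:3];print(r.x,r.fun.round(1))
fk=lambda q:proj("top",toW(p,strapP(q[0],82)))[0]-[336,232]
s=least_squares(fk,[2.]);print("strap",s.x,s.fun)
np.save("p.npy",np.r_[p,s.x,r.x[3]])
E
python3 fit2.py
```

```text
[614.1 -59.6] [ 455.  -124.9] len 171.9 yaw 0.389
[611.1 -68.4] [ 454.3 -122. ] len 165.7 yaw 0.329
width 97.1308117001456 yaw 0.32716758268389334
nut [ 539.19820542 -242.41548464   72.09215679] [ 0.15  0.03 -0.01 -0.14]
[ 4.83910641e+02 -1.64049961e+02  3.56713262e-01  1.32902404e+00] [-1.4 -1.3 -0.2  0.6  0.6  0.5 -0.2  0.1  0.3  0.9 -0.1  0.5  0.1 -1.2
 -0.5 -1.9 -0.5]
strap [2.32576002] [-0.14529825  1.61273242]
```

```bash
cat > fit3.py <<'E'
from h import *
from scipy.optimize import minimize
G={}
for n in C:
    g=cv2.GaussianBlur(C[n]["color"].astype(np.float32),(0,0),1.).max(2)
    m=np.hypot(cv2.Sobel(g,5,1,0),cv2.Sobel(g,5,0,1));G[n]=np.minimum(m,60)
def lines(top):
    L=[]
    for x0,x1 in((0,56),(116,134)):
        for y in(-26,-12,12,26): L.append([[x0,y,-1],[x1,y,-1]])
        L+=[[[x1,-26,-1],[x1,-12,-1]],[[x1,12,-1],[x1,26,-1]],[[x1,-12,-1],[x1,0,-13]],[[x1,12,-1],[x1,0,-13]]]
    L+=[[[116,-26,-1],[116,-12,-1]],[[116,12,-1],[116,26,-1]],[[116,-12,-1],[116,0,-13]],[[116,12,-1],[116,0,-13]]]
    q=[[-9,-17,5],[-9,17,5],[0,17,5],[0,-17,5]];L+=[[q[i],q[i-1]] for i in range(4)]
    return L
def world(q):
    W=[toW(q[:3],l) for l in lines(1)]
    c,s=np.cos(q[2]),np.sin(q[2]);R=np.array([[c,-s],[s,c]])
    r=np.array([[0,52],[168,52],[168,-52],[0,-52]])+[q[3],0]
    for z in(0,12):
        k=np.c_[r@R.T+q[:2],np.full(4,z)]
        e=[(0,1),(1,2),(2,3),(3,0)] if z else [(0,1)]
        W+=[k[[i,j]] for i,j in e]
    return W
def samp(n,W):
    v=[]
    for l in W:
        t=np.linspace(0,1,15)[:,None];u=proj(n,l[0]*(1-t)+l[1]*t).astype(np.float32)
        v.append(cv2.remap(G[n],u[None,:,0],u[None,:,1],cv2.INTER_LINEAR).mean()*np.linalg.norm(l[1]-l[0]))
    return sum(v)
cost=lambda q:-(samp("top",world(q))+samp("side",world(q)))
best=[]
for x in(480,486,492):
    for y in(-170,-165,-160):
        for w in(.33,.37):
            r=minimize(cost,[x,y,w,-30],method="Nelder-Mead",options=dict(initial_simplex=np.array([x,y,w,-30])+np.vstack([np.zeros(4),np.diag([4,4,.03,6])])))
            best.append((r.fun,*r.x))
best.sort()
for b in best[:5]: print(np.round(b,3))
q=np.array(best[0][1:]);p=q[:3]
nut=lambda a:np.r_[proj("top",toW(p,boltP(a[0])))[0]-[403,197.6],proj("side",toW(p,boltP(a[0])))[0]-[282.4,125.6]]
b=least_squares(nut,[1.3]);print("bolt",b.x,b.fun)
s=least_squares(lambda a:proj("top",toW(p,strapP(a[0],82)))[0]-[336,232],[2.]);print("strap",s.x,s.fun)
np.save("p.npy",np.r_[p,s.x,b.x])
W=world(q)+[toW(p,[strapP(s.x[0],0),strapP(s.x[0],82)]),toW(p,[boltP(b.x[0],0),boltP(b.x[0],70)])]
ims=[]
for n,x,y in(("top",320,150),("side",230,110)):
    im=cv2.convertScaleAbs(cv2.resize(C[n]["color"][y:y+90,x:x+90,::-1],None,fx=5,fy=5,interpolation=cv2.INTER_CUBIC)[:,:400],alpha=1.2)
    for l in W:
        u=((proj(n,l)-[x-.5,y-.5])*5).astype(int);cv2.line(im,u[0].tolist(),u[1].tolist(),(0,255,0),1)
    ims.append(im)
cv2.imwrite("pics/ov3.png",np.hstack(ims))
E
python3 fit3.py
```

```text
[-1.20504883e+05  4.83241000e+02 -1.64324000e+02  3.42000000e-01
 -1.37900000e+01]
[-1.20501166e+05  4.83254000e+02 -1.64449000e+02  3.44000000e-01
 -1.38600000e+01]
[-1.20485425e+05  4.83328000e+02 -1.64471000e+02  3.44000000e-01
 -1.39290000e+01]
[-1.20468606e+05  4.83178000e+02 -1.64465000e+02  3.44000000e-01
 -1.38800000e+01]
[-1.20453822e+05  4.83922000e+02 -1.65263000e+02  3.51000000e-01
 -1.45230000e+01]
bolt [1.40075361] [ 0.30949548 -1.13270298 -0.55532261 -1.04805599]
strap [2.3205246] [-0.13225446  1.32270622]
```

View pics/ov3.png

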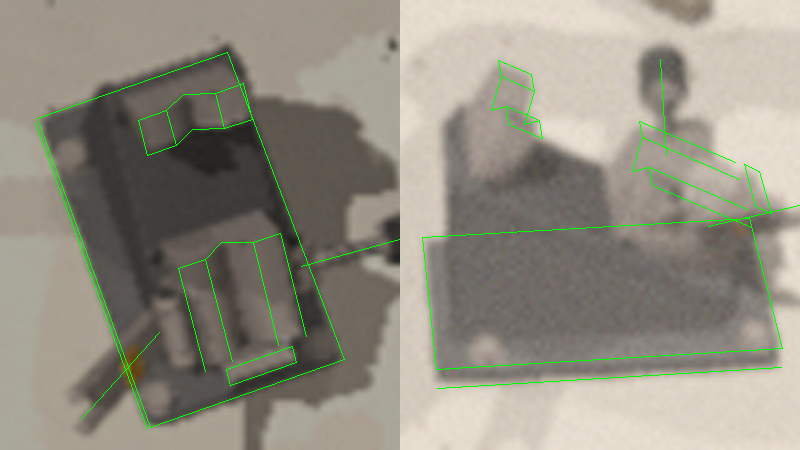

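Three fits agree: the stop face is at about (483.5,-164.4,68), V yaw 0.343. The punch centre is near (537,306), its axis yaw about -0.03, and the point faces away from the robot, the same way as uphill. Moving above the punch now.

```bash
cat > go.py <<'E'
# how far from the present TCP to world target x y z (mm), yaw -> tool-axis shifts (mm), spin (deg)
import sys,numpy as np
from plant import get_obs
o=get_obs();x,y,z,w=map(float,sys.argv[1:5]);d=np.array([x,y,z])-o["tool_pos"];a=o["tcp_rot"][2]
c,s=np.cos(a),np.sin(a)
print("t",round(o["time"],2),"tcp",o["tool_pos"].round(1),"rpy",o["tcp_rot"].round(3),"F",o["contact_force"].round(1),"w",round(o["grip_width"],1),"ff",round(o["finger_force"],1))
print("tx",round(d[0]*c+d[1]*s,1),"ty",round(d[0]*s-d[1]*c,1),"tz",round(-d[2],1),"spin",round(-np.degrees((w-a+np.pi)%(2*np.pi)-np.pi),2))
E
python3 -m creep '[{"spin":7.5},{"spin":7.5},{"tx":0.0417,"ty":-0.0383},{"tx":0.0417,"ty":-0.0383},{"tx":0.0417,"ty":-0.0383}]'
python3 -m creep '[{"tx":0.0417,"ty":-0.0383},{"tx":0.0417,"ty":-0.0383},{"tx":0.0417,"ty":-0.0383},{"tx":0.0417,"ty":-0.0383},{"tx":0.01,"ty":-0.0559}]'
python3 -m creep '[{"tx":0.01,"ty":-0.0559},{"tx":0.01,"ty":-0.0559},{"tx":0.01,"ty":-0.0559},{"tx":0.01,"ty":-0.0559},{"tx":0.01,"ty":-0.0559}]'
python3 -m creep '[{"tx":0.01,"ty":-0.0559,"hand":0.5},{"tx":0.01,"ty":-0.0559,"hand":0.5},{"tx":0.01,"ty":-0.0559,"hand":0.5},{"tx":0.01,"ty":-0.0559,"hand":0.5},{"hand":0.5}]'
python3 go.py 537 306 37 -0.028
python3 -c "
from h import *
for u in([180,180],[180,213.5],[210,214],[210,180]):print(atz('top',u,41))
print('drift',atz('top',[209,222],42),atz('top',[211.5,172],42))"
```

```text
t 0.1 tcp [ 121.6 -510.4  240.1] rpy [-3.14  -0.     0.234] F [-0.2  0.1  0.2] w 91.5 ff 0.0
tx 593.2 ty -697.9 tz 203.1 spin 15.0
[585.30056927 307.48615303  41.        ]
[500.38689354 304.44923933  41.        ]
[499.64827278 229.55886033  41.        ]
[585.73730162 231.9203487   41.        ]
drift [479.49513942 231.34847338  42.        ] [606.0395396  228.55367111  42.        ]invalid input at $[0]: expected keys hand, tx, ty, tz, spin
invalid input at $[0]: expected keys hand, tx, ty, tz, spin
invalid input at $[0]: expected keys hand, tx, ty, tz, spin
invalid input at $[0]: expected keys hand, tx, ty, tz, spin
```

```bash

python3 -m creep '[{"hand":0.5,"tx":0,"ty":0,"tz":0,"spin":7.5},{"hand":0.5,"tx":0,"ty":0,"tz":0,"spin":7.5},{"hand":0.5,"tx":0.0417,"ty":-0.0383,"tz":0,"spin":0},{"hand":0.5,"tx":0.0417,"ty":-0.0383,"tz":0,"spin":0},{"hand":0.5,"tx":0.0417,"ty":-0.0383,"tz":0,"spin":0}]'
python3 -m creep '[{"hand":0.5,"tx":0.0417,"ty":-0.0383,"tz":0,"spin":0},{"hand":0.5,"tx":0.0417,"ty":-0.0383,"tz":0,"spin":0},{"hand":0.5,"tx":0.0417,"ty":-0.0383,"tz":0,"spin":0},{"hand":0.5,"tx":0.0417,"ty":-0.0383,"tz":0,"spin":0},{"hand":0.5,"tx":0.01,"ty":-0.0559,"tz":0,"spin":0}]'
python3 -m creep '[{"hand":0.5,"tx":0.01,"ty":-0.0559,"tz":0,"spin":0},{"hand":0.5,"tx":0.01,"ty":-0.0559,"tz":0,"spin":0},{"hand":0.5,"tx":0.01,"ty":-0.0559,"tz":0,"spin":0},{"hand":0.5,"tx":0.01,"ty":-0.0559,"tz":0,"spin":0},{"hand":0.5,"tx":0.01,"ty":-0.0559,"tz":0,"spin":0}]'
python3 -m creep '[{"hand":0.5,"tx":0.01,"ty":-0.0559,"tz":0,"spin":0},{"hand":0.5,"tx":0.01,"ty":-0.0559,"tz":0,"spin":0},{"hand":0.5,"tx":0.01,"ty":-0.0559,"tz":0,"spin":0},{"hand":0.5,"tx":0.01,"ty":-0.0559,"tz":0,"spin":0},{"hand":0.5,"tx":0,"ty":0,"tz":0,"spin":0}]'
python3 go.py 537 306 37 -0.028
```

```text
time: 0.72
tool_pos: [250.8, -398.0, 240.4]
tcp_rot: [-3.141, 0.0, -0.029]
contact_force: [0.2, -0.4, 0.5]
grip_width: 47.9
finger_force: 0.0
time: 1.35
tool_pos: [434.3, -194.2, 240.1]
tcp_rot: [-3.142, -0.0, -0.028]
contact_force: [-0.1, 0.5, 0.0]
grip_width: 45.9
finger_force: 0.0
time: 1.98
tool_pos: [490.3, 84.5, 240.5]
tcp_rot: [3.141, 0.0, -0.028]
contact_force: [1.3, -0.4, 0.2]
grip_width: 45.9
finger_force: 0.0
time: 2.6
tool_pos: [536.0, 308.6, 239.2]
tcp_rot: [-3.141, 0.001, -0.024]
contact_force: [-0.1, -0.2, -0.5]
grip_width: 45.8
finger_force: 0.0
t 2.6 tcp [536.  308.6 239.2] rpy [-3.141e+00  1.000e-03 -2.400e-02] F [-0.1 -0.2 -0.5] w 45.8 ff 0.0
tx 1.0 ty 2.6 tz 202.2 spin 0.26
```

```bash

python3 -m creep '[{"hand":0.5,"tx":0.001,"ty":0.0026,"tz":0.05,"spin":0},{"hand":0.5,"tx":0,"ty":0,"tz":0.05,"spin":0},{"hand":0.5,"tx":0,"ty":0,"tz":0.05,"spin":0},{"hand":0.5,"tx":0,"ty":0,"tz":0.035,"spin":0},{"hand":0.5,"tx":0,"ty":0,"tz":0.017,"spin":0}]'
python3 -m creep '[{"hand":0.5,"tx":0,"ty":0,"tz":0,"spin":0},{"hand":0,"tx":0,"ty":0,"tz":0,"spin":0},{"hand":0,"tx":0,"ty":0,"tz":0,"spin":0},{"hand":0,"tx":0,"ty":0,"tz":0,"spin":0},{"hand":0,"tx":0,"ty":0,"tz":0,"spin":0}]'
python3 -m creep '[{"hand":0,"tx":0,"ty":0,"tz":0,"spin":0},{"hand":0,"tx":0,"ty":0,"tz":-0.01,"spin":0},{"hand":0,"tx":0,"ty":0,"tz":-0.02,"spin":0},{"hand":0,"tx":0,"ty":0,"tz":-0.04,"spin":0},{"hand":0,"tx":0,"ty":0,"tz":-0.04,"spin":0}]'
python3 go.py 537 306 37 -0.028
python3 - <<'E'
from plant import cams
import pickle
for n in("side","top"): pickle.dump(cams.capture(n),open(n+"1.pkl","wb"))
import h
for n in h.C:h.C[n]=pickle.load(open(n+"1.pkl","rb"))
h.crops([("side",160,210,130,130),("top",140,130,70,120)],"pics/grasp.png",4)
E
```

```text
time: 3.22
tool_pos: [536.4, 301.1, 36.5]
tcp_rot: [3.14, 0.003, -0.029]
contact_force: [-0.1, 0.4, -0.2]
grip_width: 46.2
finger_force: 0.0
time: 3.85
tool_pos: [538.4, 306.2, 40.8]
tcp_rot: [-3.135, -0.004, -0.028]
contact_force: [-0.8, 13.9, 3.3]
grip_width: 17.2
finger_force: 30.0
time: 4.47
tool_pos: [537.0, 301.8, 149.5]
tcp_rot: [3.14, 0.001, -0.028]
contact_force: [1.3, -0.1, -3.7]
grip_width: 17.2
finger_force: 30.0
t 4.47 tcp [537.  301.8 149.5] rpy [ 3.14e+00  1.00e-03 -2.80e-02] F [ 1.3 -0.1 -3.7] w 17.2 ff 30.0
tx -0.1 ty -4.2 tz 112.5 spin -0.01Traceback (most recent call last):
  File "<stdin>", line 6, in <module>
  File "h.py", line 23, in crops
    cv2.imwrite(out,np.hstack(ims))
                    ~~~~~~~~~^^^^^
    return _nx.concatenate(arrs, 1, dtype=dtype, casting=casting)
           ~~~~~~~~~~~~~~~^^^^^^^^^^^^^^^^^^^^^^^^^^^^^^^^^^^^^^^
ValueError: all the input array dimensions except for the concatenation axis must match exactly, but along dimension 0, the array at index 0 has size 520 and the array at index 1 has size 480
```

Held: 30 N on the pads, 3.7 N of weight. Carrying it over the fixture, turning it to the V's yaw, then looking.

```bash

python3 -m creep '[{"hand":0,"tx":0.005,"ty":0.03,"tz":-0.0325,"spin":0},{"hand":0,"tx":0.005,"ty":0.05,"tz":-0.0325,"spin":0},{"hand":0,"tx":0.005,"ty":0.055,"tz":0,"spin":0},{"hand":0,"tx":0.005,"ty":0.055,"tz":0,"spin":0},{"hand":0,"tx":0.005,"ty":0.055,"tz":0,"spin":0}]'
python3 -m creep '[{"hand":0,"tx":0.005,"ty":0.055,"tz":0,"spin":0},{"hand":0,"tx":0.005,"ty":0.055,"tz":0,"spin":0},{"hand":0,"tx":0.005,"ty":0.05,"tz":0,"spin":0},{"hand":0,"tx":0,"ty":0.031,"tz":0,"spin":0},{"hand":0,"tx":0,"ty":0,"tz":0,"spin":-7.1}]'
python3 -m creep '[{"hand":0,"tx":0,"ty":0,"tz":0,"spin":-7.1},{"hand":0,"tx":0,"ty":0,"tz":0,"spin":-7.1},{"hand":0,"tx":0,"ty":0,"tz":0,"spin":0},{"hand":0,"tx":0,"ty":0,"tz":0,"spin":0}]'
python3 go.py 565 -135.3 150 0.343
python3 - <<'E'
from plant import cams
import pickle
for n in("side","top"): pickle.dump(cams.capture(n),open(n+"1.pkl","wb"))
import h
for n in h.C:h.C[n]=pickle.load(open(n+"1.pkl","rb"))
h.crops([("side",215,50,120,140),("top",310,110,75,140)],"pics/held.png",4)
E
```

```text
time: 5.2
tool_pos: [554.6, 55.0, 212.1]
tcp_rot: [3.141, 0.003, -0.028]
contact_force: [1.0, 0.2, -4.1]
grip_width: 16.9
finger_force: 30.0
time: 5.82
tool_pos: [564.1, -137.2, 211.6]
tcp_rot: [-3.141, 0.003, 0.095]
contact_force: [-0.1, 0.6, -3.6]
grip_width: 17.1
finger_force: 30.0
time: 6.32
tool_pos: [564.9, -134.4, 212.8]
tcp_rot: [-3.141, 0.001, 0.341]
contact_force: [-0.1, 0.3, -4.3]
grip_width: 17.3
finger_force: 30.0
t 6.33 tcp [ 564.9 -134.4  212.8] rpy [-3.141e+00  1.000e-03  3.410e-01] F [-0.1  0.3 -4.3] w 17.3 ff 30.0
tx -0.2 ty 0.9 tz 62.8 spin -0.09
```

View pics/held.png

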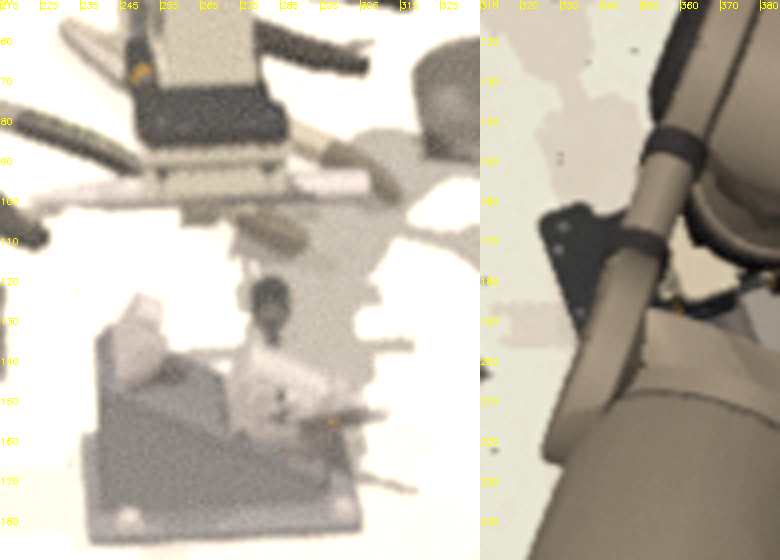

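The side view shows the punch still level in the pads: tip about (225,101), butt about (307,95). The strap is open and the bolt's nut is at (282,125). Checking where the mid lies relative to the TCP from those two points.

```bash
python3 - <<'E'
from h import *
T=np.array([564.9,-134.4,212.8]);d=np.array([np.cos(.342),np.sin(.342),0])
f=lambda q:np.r_[proj("side",T+[0,0,q[1]]+d*(q[0]+95)+[0,0,95*q[2]])[0]-[225,101.5],proj("side",T+[0,0,q[1]]+d*(q[0]-95)-[0,0,95*q[2]])[0]-[307,95]]
r=least_squares(f,[0,0,0]);print("mid off along, z, pitch",r.x,r.fun)
print(proj("side",toW([483.4,-164.4,.343],[[28,36,6],[28,-36,-18],boltP(1.4),[116,26,-1],[116,26,-34],[134,26,-1]])))
E
```

```text
mid off along, z, pitch [-6.61838623 -1.6179746  -0.0343571 ] [-1.47514352  0.07031339  1.5248423   0.11838271]
[[292.22250145 151.1480008 ]
 [282.72848208 140.61519107]
 [281.75224338 124.52629908]
 [258.00444603 137.18988503]
 [250.91477532 147.64057152]
 [251.21249581 134.31449026]]
```

```bash

python3 -m creep '[{"hand":0,"tx":0.003,"ty":0.001,"tz":0.03,"spin":0},{"hand":0,"tx":0,"ty":0,"tz":0.03,"spin":0},{"hand":0,"tx":0,"ty":0,"tz":0.006,"spin":0},{"hand":0,"tx":0,"ty":0,"tz":0,"spin":0}]'
python3 -m creep '[{"hand":0,"tx":0,"ty":0,"tz":0.004,"spin":0},{"hand":0,"tx":0,"ty":0,"tz":0.004,"spin":0},{"hand":0,"tx":0,"ty":0,"tz":0,"spin":0}]'
python3 -m creep '[{"hand":0,"tx":0,"ty":0,"tz":0.004,"spin":0},{"hand":0,"tx":0,"ty":0,"tz":0,"spin":0}]'
python3 go.py 565 -135.3 115 0.343
```

```text
time: 6.92
tool_pos: [568.6, -134.5, 148.1]
tcp_rot: [3.141, -0.0, 0.343]
contact_force: [0.8, -0.0, -3.4]
grip_width: 17.3
finger_force: 30.0
time: 7.3
tool_pos: [568.3, -134.4, 139.7]
tcp_rot: [3.142, 0.0, 0.344]
contact_force: [0.6, 0.8, -4.4]
grip_width: 16.7
finger_force: 30.0
time: 7.55
tool_pos: [568.2, -134.4, 135.4]
tcp_rot: [-3.141, 0.0, 0.344]
contact_force: [-0.3, -0.0, -4.9]
grip_width: 16.8
finger_force: 30.0
t 7.55 tcp [ 568.2 -134.4  135.4] rpy [-3.141  0.     0.344] F [-0.3 -0.  -4.9] w 16.8 ff 30.0
tx -3.4 ty -0.2 tz 20.4 spin 0.04
```

```bash

python3 -m creep '[{"hand":0,"tx":0,"ty":0,"tz":0.003,"spin":0},{"hand":0,"tx":0,"ty":0,"tz":0,"spin":0}]'
python3 -m creep '[{"hand":0,"tx":0,"ty":0,"tz":0.003,"spin":0},{"hand":0,"tx":0,"ty":0,"tz":0,"spin":0}]'
python3 -m creep '[{"hand":0,"tx":0,"ty":0,"tz":0.003,"spin":0},{"hand":0,"tx":0,"ty":0,"tz":0,"spin":0}]'
python3 -m creep '[{"hand":0,"tx":0,"ty":0,"tz":0.003,"spin":0},{"hand":0,"tx":0,"ty":0,"tz":0,"spin":0}]'
python3 -c "
from plant import get_obs
print(get_obs()['moment'])"
```

```text
time: 7.8
tool_pos: [568.9, -134.8, 133.1]
tcp_rot: [3.14, -0.001, 0.344]
contact_force: [0.8, -1.6, -2.2]
grip_width: 17.2
finger_force: 30.0
time: 8.05
tool_pos: [568.7, -135.0, 130.0]
tcp_rot: [3.14, -0.001, 0.344]
contact_force: [-0.7, -3.6, 1.4]
grip_width: 16.8
finger_force: 30.0
time: 8.3
tool_pos: [568.6, -134.9, 126.6]
tcp_rot: [3.141, -0.0, 0.344]
contact_force: [0.5, -5.0, 1.2]
grip_width: 17.1
finger_force: 30.0
time: 8.55
tool_pos: [568.7, -134.9, 123.6]
tcp_rot: [3.141, -0.0, 0.344]
contact_force: [1.2, -5.7, 0.9]
grip_width: 16.9
finger_force: 30.0
[-0.78533987 -0.31656011 -0.15150829]
```

```bash

python3 -m creep '[{"hand":0,"tx":0,"ty":0.002,"tz":0.002,"spin":0},{"hand":0,"tx":0,"ty":0,"tz":0,"spin":0}]'
python3 -m creep '[{"hand":0,"tx":0,"ty":0,"tz":0.002,"spin":0},{"hand":0,"tx":0,"ty":0,"tz":0,"spin":0}]'
python3 -m creep '[{"hand":0,"tx":0,"ty":0,"tz":0.002,"spin":0},{"hand":0,"tx":0,"ty":0,"tz":0,"spin":0}]'
python3 - <<'E'
from plant import cams,get_obs
import pickle
print(get_obs()['moment'])
pickle.dump(cams.capture("side"),open("side1.pkl","wb"))
import h
h.C["side"]=pickle.load(open("side1.pkl","rb"))
h.crops([("side",205,80,130,100)],"pics/tilt.png",6)
E
```

```text
time: 8.8
tool_pos: [569.0, -135.7, 121.4]
tcp_rot: [-3.14, 0.0, 0.344]
contact_force: [-0.4, 0.3, 1.1]
grip_width: 17.1
finger_force: 30.0
time: 9.05
tool_pos: [569.1, -135.7, 119.5]
tcp_rot: [-3.141, -0.0, 0.344]
contact_force: [0.5, 1.8, 2.0]
grip_width: 17.5
finger_force: 30.0
time: 9.3
tool_pos: [569.1, -135.7, 118.2]
tcp_rot: [-3.141, -0.0, 0.344]
contact_force: [-1.0, 3.9, 6.4]
grip_width: 16.8
finger_force: 30.0
[ 0.62614035 -0.06543768  0.0543631 ]
```

View pics/tilt.png

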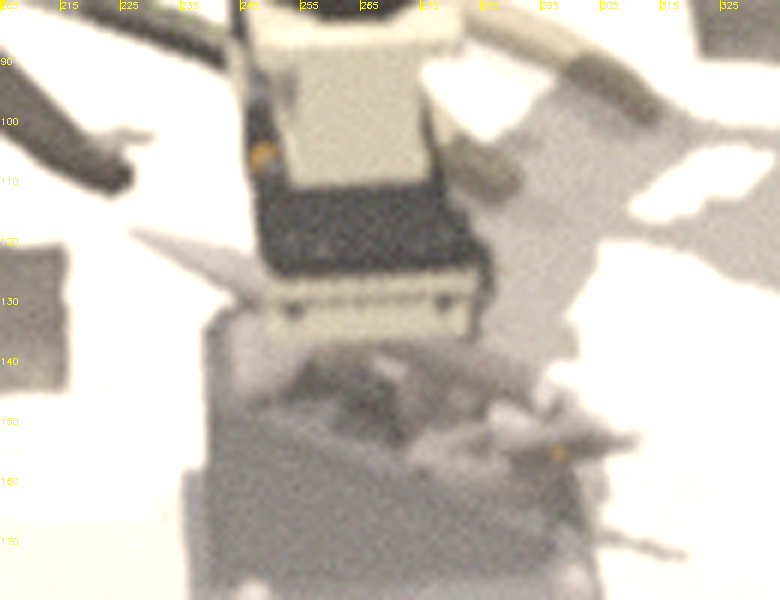

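The punch is tilted to about the V's slope, tip at (226,118), butt in the near V. Sliding it downhill to feel for the stop.

```bash

python3 -m creep '[{"hand":0,"tx":-0.0017,"ty":-0.001,"tz":0.001,"spin":0},{"hand":0,"tx":0,"ty":0,"tz":0,"spin":0}]'
python3 -m creep '[{"hand":0,"tx":-0.0017,"ty":0,"tz":0.001,"spin":0},{"hand":0,"tx":0,"ty":0,"tz":0,"spin":0}]'
python3 -m creep '[{"hand":0,"tx":-0.0017,"ty":0,"tz":0.001,"spin":0},{"hand":0,"tx":0,"ty":0,"tz":0,"spin":0}]'
```

```text
time: 9.6
tool_pos: [567.8, -136.0, 117.3]
tcp_rot: [3.14, -0.002, 0.344]
contact_force: [1.4, 1.6, 5.0]
grip_width: 17.3
finger_force: 30.0
time: 9.85
tool_pos: [566.3, -136.6, 116.5]
tcp_rot: [3.14, -0.002, 0.344]
contact_force: [1.5, 2.0, 5.3]
grip_width: 17.4
finger_force: 30.0
time: 10.1
tool_pos: [564.8, -137.1, 115.5]
tcp_rot: [3.14, -0.002, 0.344]
contact_force: [1.2, 1.9, 5.7]
grip_width: 16.9
finger_force: 30.0
```

```bash

python3 -m creep '[{"hand":0,"tx":-0.0017,"ty":0,"tz":0.001,"spin":0},{"hand":0,"tx":0,"ty":0,"tz":0,"spin":0}]'
python3 -m creep '[{"hand":0,"tx":-0.0017,"ty":0,"tz":0.001,"spin":0},{"hand":0,"tx":0,"ty":0,"tz":0,"spin":0}]'
python3 -m creep '[{"hand":0,"tx":-0.0017,"ty":0,"tz":0.001,"spin":0},{"hand":0,"tx":0,"ty":0,"tz":0,"spin":0}]'
```

```text
time: 10.35
tool_pos: [563.2, -137.7, 114.6]
tcp_rot: [3.14, -0.002, 0.344]
contact_force: [1.1, 2.3, 6.3]
grip_width: 16.9
finger_force: 30.0
time: 10.6
tool_pos: [562.9, -137.8, 114.3]
tcp_rot: [3.14, -0.005, 0.343]
contact_force: [3.2, 4.7, 9.0]
grip_width: 17.2
finger_force: 30.0
time: 10.85
tool_pos: [562.8, -137.9, 114.3]
tcp_rot: [3.138, -0.009, 0.343]
contact_force: [7.3, 8.1, 11.6]
grip_width: 17.2
finger_force: 30.0
```

The stop is found: motion halted and force grew to 10 N along the V. Easing off, opening and rising.

```bash

python3 -m creep '[{"hand":0,"tx":0.0012,"ty":0.001,"tz":-0.001,"spin":0},{"hand":0.3,"tx":0,"ty":0,"tz":0,"spin":0},{"hand":0.4,"tx":0,"ty":0,"tz":0,"spin":0},{"hand":0.4,"tx":0,"ty":0,"tz":0,"spin":0}]'
python3 -m creep '[{"hand":0.4,"tx":0,"ty":0,"tz":-0.02,"spin":0},{"hand":0.4,"tx":0,"ty":0,"tz":-0.04,"spin":0},{"hand":0.4,"tx":0,"ty":0,"tz":-0.06,"spin":0},{"hand":0.4,"tx":0,"ty":0,"tz":0,"spin":0}]'
python3 go.py 565 -135.3 230 0.343
python3 - <<'E'
from plant import cams
import pickle
for n in("side","top"): pickle.dump(cams.capture(n),open(n+"1.pkl","wb"))
import h
for n in h.C:h.C[n]=pickle.load(open(n+"1.pkl","rb"))
h.crops([("side",215,90,110,90),("top",320,140,80,90)],"pics/seat.png",4)
E
```

```text
time: 11.35
tool_pos: [560.1, -139.6, 112.2]
tcp_rot: [-3.141, 0.001, 0.344]
contact_force: [0.9, 0.7, 0.5]
grip_width: 36.4
finger_force: 0.0
time: 11.85
tool_pos: [562.6, -140.4, 237.6]
tcp_rot: [3.135, -0.007, 0.343]
contact_force: [0.5, 0.2, -0.5]
grip_width: 36.9
finger_force: 0.0
t 11.85 tcp [ 562.6 -140.4  237.6] rpy [ 3.135 -0.007  0.343] F [ 0.5  0.2 -0.5] w 36.9 ff 0.0
tx 3.9 ty -4.0 tz 7.6 spin 0.03
```

View pics/seat.png

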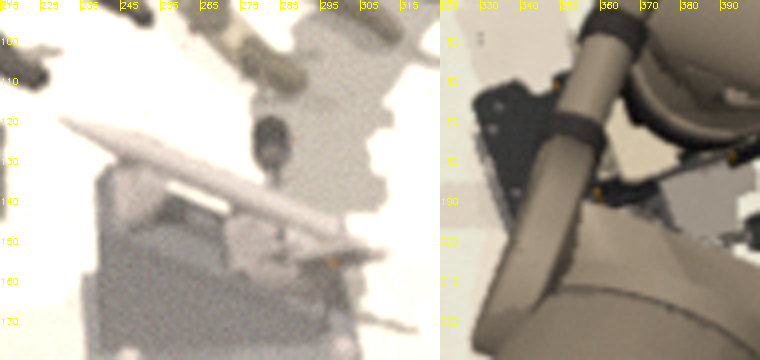

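The punch lies seated in the V, tip at side (230,119), butt at about (302,150) behind the stop, and the strap is still open. Checking that numerically, refining the V pose from the feel, and moving left of the strap.

```bash
python3 go.py 435 -45.4 190 0.344; python3 - <<'E'
from h import *
p=[483.9,-165.9,.344]
print("pred tip,butt side",proj("side",toW(p,[[190,0,0],[0,0,0]])).round(1).tolist())
s=least_squares(lambda a:np.r_[proj("top",toW(p,strapP(a[0],82)))[0]-[336,232]],[2.]);print("strap",s.x,s.fun)
for th in(2.2,2.4):print(th,proj("top",toW(p,strapP(th,82)))[0],proj("side",toW(p,strapP(th,82)))[0])
E
```

```text
t 11.95 tcp [ 560.4 -139.5  232.7] rpy [ 3.141 -0.     0.343] F [-0.1  0.1  0. ] w 36.4 ff 0.0
tx -86.4 ty -130.9 tz 42.7 spin -0.03
pred tip,butt side [[229.0, 118.0], [298.3, 147.7]]
strap [2.34533319] [-0.12125929  1.0570166 ]
2.2 [340.27447737 233.34497858] [310.66008327 145.87619945]
2.4 [334.34674442 232.85089916] [308.44955382 152.89547597]
```

```bash

python3 -m creep '[{"hand":0,"tx":-0.0288,"ty":-0.0453,"tz":0,"spin":0},{"hand":0,"tx":-0.0288,"ty":-0.0453,"tz":0,"spin":0},{"hand":0,"tx":-0.0288,"ty":-0.0453,"tz":0,"spin":0},{"hand":0,"tx":0,"ty":0,"tz":0.05,"spin":0},{"hand":0,"tx":0,"ty":0,"tz":0.056,"spin":0}]'
python3 -m creep '[{"hand":0,"tx":0,"ty":0,"tz":0,"spin":0},{"hand":0,"tx":0,"ty":0.005,"tz":0,"spin":0},{"hand":0,"tx":0,"ty":0,"tz":0,"spin":0}]'
python3 -m creep '[{"hand":0,"tx":0,"ty":0.005,"tz":0,"spin":0},{"hand":0,"tx":0,"ty":0,"tz":0,"spin":0}]'
python3 -m creep '[{"hand":0,"tx":0,"ty":0.005,"tz":0,"spin":0},{"hand":0,"tx":0,"ty":0,"tz":0,"spin":0}]'
python3 go.py 435 -45.4 190 0.344
```

```text
time: 12.58
tool_pos: [432.8, -40.1, 125.3]
tcp_rot: [3.141, -0.001, 0.344]
contact_force: [0.9, -0.3, -1.4]
grip_width: 0.2
finger_force: 0.0
time: 12.95
tool_pos: [436.6, -46.0, 128.3]
tcp_rot: [3.139, -0.003, 0.343]
contact_force: [-0.2, -0.1, -0.5]
grip_width: 0.8
finger_force: 0.0
time: 13.2
tool_pos: [437.4, -50.4, 127.4]
tcp_rot: [3.14, -0.001, 0.343]
contact_force: [0.6, 0.4, -0.7]
grip_width: 0.7
finger_force: 0.0
time: 13.45
tool_pos: [438.4, -54.6, 126.8]
tcp_rot: [-3.141, 0.0, 0.343]
contact_force: [-1.9, 1.6, 0.8]
grip_width: 0.1
finger_force: 1.0
t 13.45 tcp [438.4 -54.6 126.8] rpy [-3.141  0.     0.343] F [-1.9  1.6  0.8] w 0.1 ff 1.0
tx -0.1 ty -9.8 tz -63.2 spin -0.03
```

Contact with the strap's tip, as predicted. Pushing it up toward vertical.

```bash

python3 -m creep '[{"hand":0,"tx":-0.0015,"ty":0.005,"tz":-0.0045,"spin":0},{"hand":0,"tx":-0.0015,"ty":0.005,"tz":-0.0045,"spin":0},{"hand":0,"tx":-0.0015,"ty":0.005,"tz":-0.0045,"spin":0},{"hand":0,"tx":-0.0015,"ty":0.005,"tz":-0.0045,"spin":0}]'
python3 -m creep '[{"hand":0,"tx":-0.0006,"ty":0.0066,"tz":-0.001,"spin":0},{"hand":0,"tx":-0.0006,"ty":0.0066,"tz":-0.001,"spin":0},{"hand":0,"tx":-0.0006,"ty":0.0066,"tz":-0.001,"spin":0},{"hand":0,"tx":-0.0006,"ty":0.0066,"tz":-0.001,"spin":0},{"hand":0,"tx":-0.0006,"ty":0.0066,"tz":-0.001,"spin":0}]'
python3 -m creep '[{"hand":0,"tx":0,"ty":0,"tz":0,"spin":0}]'
```

```text
time: 13.95
tool_pos: [439.7, -76.0, 145.0]
tcp_rot: [3.141, -0.0, 0.344]
contact_force: [-0.2, 0.4, -0.3]
grip_width: 0.5
finger_force: 0.7
time: 14.58
tool_pos: [448.1, -108.1, 149.8]
tcp_rot: [3.141, -0.0, 0.344]
contact_force: [-1.2, 1.1, 1.0]
grip_width: 0.5
finger_force: 0.8
time: 14.7
tool_pos: [448.3, -108.3, 149.7]
tcp_rot: [3.141, -0.0, 0.343]
contact_force: [-0.6, -0.1, 0.0]
grip_width: 0.8
finger_force: 0.0
```

```bash

python3 -m creep '[{"hand":0,"tx":0.001,"ty":0.006,"tz":0,"spin":0},{"hand":0,"tx":0.001,"ty":0.006,"tz":0,"spin":0},{"hand":0,"tx":0.001,"ty":0.006,"tz":0,"spin":0},{"hand":0,"tx":0.001,"ty":0.006,"tz":0,"spin":0},{"hand":0,"tx":0.001,"ty":0.006,"tz":0,"spin":0}]'
python3 - <<'E'
from plant import cams
import numpy as np,cv2
for n,(x,y,w,h) in dict(side=(230,90,120,100),top=(310,150,120,90)).items():
    c=cams.capture(n)["color"][y:y+h,x:x+w];H=cv2.cvtColor(c,cv2.COLOR_RGB2HSV).astype(int)
    m=(H[...,0]>10)&(H[...,0]<25)&(H[...,1]>130)&(H[...,2]>60);v=np.argwhere(m);print(n,len(v),(v.mean(0)[::-1]+[x,y]).round(1) if len(v) else "")
from h import *
p=[483.9,-165.9,.344]
for th in(2.35,1.57,1.2,1,.8):
    X=toW(p,strapP(th,36,3));print(th,proj("side",X)[0].round(1),proj("top",X)[0].round(1))
E
```

```text
time: 15.32
tool_pos: [463.1, -134.5, 149.7]
tcp_rot: [3.141, -0.0, 0.344]
contact_force: [-1.0, 0.5, 0.1]
grip_width: 0.6
finger_force: 0.6
side 0 
top 0 
2.35 [299.4 150.5] [347.3 223.2]
1.57 [300.7 140.2] [358.7 221.7]
1.2 [299.5 137.3] [363.9 219.6]
1 [298.4 136.5] [366.2 218.3]
0.8 [297.1 136.3] [368.1 216.8]
```

The brass pad has left its old place, so the strap is following. Continuing over and down.

```bash

python3 -m creep '[{"hand":0,"tx":0.001,"ty":0.0065,"tz":0.001,"spin":0},{"hand":0,"tx":0.002,"ty":0.005,"tz":0.003,"spin":0},{"hand":0,"tx":0.002,"ty":0.005,"tz":0.003,"spin":0},{"hand":0,"tx":0.002,"ty":0.005,"tz":0.003,"spin":0}]'
python3 -m creep '[{"hand":0,"tx":0.0023,"ty":0.0037,"tz":0.0042,"spin":0},{"hand":0,"tx":0.0023,"ty":0.0037,"tz":0.0042,"spin":0},{"hand":0,"tx":0.0023,"ty":0.0037,"tz":0.0042,"spin":0},{"hand":0,"tx":0,"ty":0,"tz":0,"spin":0}]'
python3 go.py 485 -165 112 0.344
```

```text
time: 15.92
tool_pos: [476.9, -152.5, 139.6]
tcp_rot: [3.141, 0.0, 0.344]
contact_force: [-1.8, -0.6, 1.5]
grip_width: 0.7
finger_force: 1.1
time: 16.42
tool_pos: [487.0, -160.2, 126.6]
tcp_rot: [-3.141, 0.0, 0.344]
contact_force: [-0.6, -0.3, 0.4]
grip_width: 0.4
finger_force: 0.1
t 16.43 tcp [ 487.  -160.2  126.6] rpy [-3.141  0.     0.344] F [-0.6 -0.3  0.4] w 0.4 ff 0.1
tx -3.5 ty 3.9 tz 14.6 spin -0.02
```

```bash

python3 -m creep '[{"hand":0,"tx":0.0025,"ty":0.0025,"tz":0.0045,"spin":0},{"hand":0,"tx":0.0025,"ty":0.002,"tz":0.0045,"spin":0},{"hand":0,"tx":0,"ty":0,"tz":0,"spin":0}]'
python3 -m creep '[{"hand":0,"tx":0.0015,"ty":0.001,"tz":0.003,"spin":0},{"hand":0,"tx":0,"ty":0,"tz":0,"spin":0}]'
python3 -m creep '[{"hand":0,"tx":0.001,"ty":0,"tz":0.002,"spin":0},{"hand":0,"tx":0,"ty":0,"tz":0,"spin":0}]'
python3 -m creep '[{"hand":0,"tx":0.0005,"ty":0,"tz":0.002,"spin":0},{"hand":0,"tx":0,"ty":0,"tz":0,"spin":0}]'
```

```text
time: 16.8
tool_pos: [493.2, -162.6, 117.6]
tcp_rot: [-3.141, 0.0, 0.344]
contact_force: [-0.1, -0.3, 1.0]
grip_width: 0.5
finger_force: 0.3
time: 17.05
tool_pos: [494.4, -162.9, 115.8]
tcp_rot: [-3.141, 0.001, 0.344]
contact_force: [-4.4, 0.8, 9.9]
grip_width: 0.5
finger_force: 5.3
time: 17.3
tool_pos: [494.7, -162.9, 115.1]
tcp_rot: [3.141, 0.001, 0.344]
contact_force: [-10.4, 1.0, 21.9]
grip_width: 0.6
finger_force: 12.2
time: 17.55
tool_pos: [495.0, -162.9, 114.6]
tcp_rot: [3.14, 0.001, 0.344]
contact_force: [-17.9, 2.0, 35.1]
grip_width: 0.7
finger_force: 19.0
```

The strap bears: motion stopped with force building, at the height that matches θ=0. Rising and turning to grip the nut across its sides, since a downward finger couldn't get under it.

```bash

python3 -m creep '[{"hand":0,"tx":-0.0015,"ty":0,"tz":-0.006,"spin":0},{"hand":0,"tx":0,"ty":0,"tz":-0.04,"spin":0},{"hand":0,"tx":0,"ty":0,"tz":-0.05,"spin":0},{"hand":0.4,"tx":0,"ty":0,"tz":0,"spin":-10.6},{"hand":0.5,"tx":0,"ty":0,"tz":0,"spin":-10.6}]'
python3 -m creep '[{"hand":0.5,"tx":0,"ty":0,"tz":0,"spin":-10.6},{"hand":0.5,"tx":0,"ty":0,"tz":0,"spin":-10.6},{"hand":0.5,"tx":0,"ty":0,"tz":0,"spin":-10.6},{"hand":0.5,"tx":0,"ty":0,"tz":0,"spin":-10.6},{"hand":0.5,"tx":0,"ty":0,"tz":0,"spin":-10.6}]'
python3 -m creep '[{"hand":0.5,"tx":0,"ty":0,"tz":0,"spin":-10.6},{"hand":0.5,"tx":0,"ty":0,"tz":0,"spin":0}]'
python3 go.py 540.5 -243.3 150 1.827
python3 - <<'E'
from plant import cams
import pickle
from h import *
# nut: dark blob near expected place, side view; strap check by fork tip edge
c=cams.capture("side");pickle.dump(c,open("side2.pkl","wb"))
c=cams.capture("top");pickle.dump(c,open("top2.pkl","wb"))
p=[483.9,-165.9,.344]
for n in C:
    im=pickle.load(open(n+"2.pkl","rb"))["color"]
    u=proj(n,toW(p,boltP(1.42)))[0];x,y=int(u[0])-12,int(u[1])-12
    g=im[y:y+25,x:x+25].max(2);v=np.argwhere(g<90);print(n,u.round(1),len(v),(v.mean(0)[::-1]+[x,y]).round(1),g.min(),g.max())
E
```

```text
time: 18.18
tool_pos: [495.1, -162.9, 207.6]
tcp_rot: [3.141, -0.001, 0.72]
contact_force: [0.2, 0.5, -0.6]
grip_width: 16.1
finger_force: 0.0
time: 18.8
tool_pos: [494.8, -162.8, 206.7]
tcp_rot: [-3.141, -0.001, 1.645]
contact_force: [0.8, -0.1, 0.2]
grip_width: 46.1
finger_force: 0.0
time: 19.05
tool_pos: [494.8, -162.9, 206.8]
tcp_rot: [-3.141, -0.0, 1.822]
contact_force: [0.2, -0.3, -1.5]
grip_width: 46.0
finger_force: 0.0
t 19.05 tcp [ 494.8 -162.9  206.8] rpy [-3.141 -0.     1.822] F [ 0.2 -0.3 -1.5] w 46.0 ff 0.0
tx -89.3 ty 24.2 tz 56.8 spin -0.27
side [281.4 124.5] 29 [282.2 122.7] 76 199
top [403.8 196. ] 419 [401.6 198.8] 29 104
```

```bash

python3 -m creep '[{"hand":0.5,"tx":-0.045,"ty":0.012,"tz":0,"spin":0},{"hand":0.5,"tx":-0.044,"ty":0.012,"tz":0,"spin":0},{"hand":0.5,"tx":0,"ty":0,"tz":0.05,"spin":0},{"hand":0.5,"tx":0,"ty":0,"tz":0.05,"spin":0},{"hand":0.5,"tx":0,"ty":0,"tz":0.037,"spin":0}]'
python3 -m creep '[{"hand":0.5,"tx":0,"ty":0,"tz":0,"spin":0},{"hand":0.5,"tx":0,"ty":0,"tz":0,"spin":0}]'
python3 go.py 540.5 -243.3 68.5 1.827
python3 -m creep '[{"hand":0,"tx":0,"ty":0,"tz":0,"spin":0},{"hand":0,"tx":0,"ty":0,"tz":0,"spin":0},{"hand":0,"tx":0,"ty":0,"tz":0,"spin":0},{"hand":0,"tx":0,"ty":0,"tz":0,"spin":0}]'
```

```text
time: 19.77
tool_pos: [539.6, -242.9, 67.7]
tcp_rot: [-3.14, -0.002, 1.82]
contact_force: [-0.2, 0.0, -0.6]
grip_width: 45.8
finger_force: 0.0
time: 20.02
tool_pos: [541.2, -243.8, 71.6]
tcp_rot: [3.14, 0.002, 1.823]
contact_force: [0.6, 0.1, 1.5]
grip_width: 45.5
finger_force: 0.0
t 20.02 tcp [ 541.2 -243.8   71.6] rpy [3.140e+00 2.000e-03 1.823e+00] F [0.6 0.1 1.5] w 45.5 ff 0.0
tx 0.6 ty -0.6 tz 3.1 spin -0.25
time: 20.52
tool_pos: [541.3, -243.5, 71.0]
tcp_rot: [3.139, 0.002, 1.824]
contact_force: [3.8, 1.0, 2.6]
grip_width: 23.0
finger_force: 30.0
```

Nut gripped (23 mm, 30 N) right where the model puts it. Working out the arc rows, with spin keeping the pads parallel to the bolt.

```bash
python3 - <<'E'
from h import *
p=[483.9,-165.9,.344]
ph=np.r_[np.arange(1.42,.6,-.07)]
yaw=lambda f:p[2]+np.pi/2-np.arctan2(.5*np.cos(f),np.sin(f))
print(yaw(1.42))
for a,b in zip(ph,ph[1:]):
    d=(toW(p,boltP(b))-toW(p,boltP(a)))[0];w=(yaw(a)+yaw(b))/2;c,s=np.cos(w),np.sin(w)
    print(round(b,2),"tx %.1f ty %.1f tz %.1f spin %.1f"%(d[0]*c+d[1]*s,d[0]*s-d[1]*c,-d[2],-np.degrees(yaw(b)-yaw(a))))
E
```

```text
1.8389670867783576
1.35 tx 0.6 ty -2.1 tz -3.5 spin 2.1
1.28 tx 0.8 ty -2.1 tz -3.4 spin 2.1
1.21 tx 1.0 ty -2.1 tz -3.3 spin 2.2
1.14 tx 1.1 ty -2.2 tz -3.2 spin 2.3
1.07 tx 1.3 ty -2.2 tz -3.1 spin 2.4
1.0 tx 1.5 ty -2.3 tz -3.0 spin 2.5
0.93 tx 1.6 ty -2.3 tz -2.9 spin 2.7
0.86 tx 1.8 ty -2.4 tz -2.7 spin 2.8
0.79 tx 1.9 ty -2.5 tz -2.6 spin 3.1
0.72 tx 2.0 ty -2.6 tz -2.4 spin 3.3
0.65 tx 2.0 ty -2.7 tz -2.2 spin 3.6
```

```bash

python3 -m creep '[{"hand":0,"tx":0.0006,"ty":-0.0021,"tz":-0.0035,"spin":2.1},{"hand":0,"tx":0.0008,"ty":-0.0021,"tz":-0.0034,"spin":2.1},{"hand":0,"tx":0.001,"ty":-0.0021,"tz":-0.0033,"spin":2.2},{"hand":0,"tx":0,"ty":0,"tz":0,"spin":0}]'
python3 -m creep '[{"hand":0,"tx":0.0011,"ty":-0.0022,"tz":-0.0032,"spin":2.3},{"hand":0,"tx":0.0013,"ty":-0.0022,"tz":-0.0031,"spin":2.4},{"hand":0,"tx":0.0015,"ty":-0.0023,"tz":-0.003,"spin":2.5},{"hand":0,"tx":0,"ty":0,"tz":0,"spin":0}]'
python3 -m creep '[{"hand":0,"tx":0.0016,"ty":-0.0023,"tz":-0.0029,"spin":2.7},{"hand":0,"tx":0.0018,"ty":-0.0024,"tz":-0.0027,"spin":2.8},{"hand":0,"tx":0.0019,"ty":-0.0025,"tz":-0.0026,"spin":3.1},{"hand":0,"tx":0,"ty":0,"tz":0,"spin":0}]'
python3 go.py 0 0 0 0
```

```text
time: 21.02
tool_pos: [534.9, -242.2, 80.9]
tcp_rot: [3.139, 0.001, 1.711]
contact_force: [6.0, 1.4, 0.0]
grip_width: 23.2
finger_force: 30.0
time: 21.52
tool_pos: [528.0, -238.9, 90.2]
tcp_rot: [3.138, 0.001, 1.585]
contact_force: [6.2, 3.4, -1.0]
grip_width: 23.1
finger_force: 30.0
time: 22.02
tool_pos: [521.0, -233.6, 98.4]
tcp_rot: [3.138, 0.001, 1.435]
contact_force: [6.4, 1.0, -0.6]
grip_width: 23.2
finger_force: 30.0
t 22.02 tcp [ 521.  -233.6   98.4] rpy [3.138e+00 1.000e-03 1.435e+00] F [ 6.4  1.  -0.6] w 23.2 ff 30.0
tx 160.8 ty -547.8 tz 98.4 spin 82.21
```

Bolt at about 0.8 rad. Releasing, rising, turning back and going round to its right to push it upright.

```bash

python3 -m creep '[{"hand":0.45,"tx":0,"ty":0,"tz":0,"spin":0},{"hand":0.45,"tx":0,"ty":0,"tz":0,"spin":0},{"hand":0.45,"tx":0,"ty":0,"tz":0,"spin":0},{"hand":0.45,"tx":0,"ty":0,"tz":-0.04,"spin":0},{"hand":0.45,"tx":0,"ty":0,"tz":-0.05,"spin":0}]'
python3 -m creep '[{"hand":0,"tx":0,"ty":0,"tz":0,"spin":10.4},{"hand":0,"tx":0,"ty":0,"tz":0,"spin":10.4},{"hand":0,"tx":0,"ty":0,"tz":0,"spin":10.4},{"hand":0,"tx":0,"ty":0,"tz":0,"spin":10.4},{"hand":0,"tx":0,"ty":0,"tz":0,"spin":10.4}]'
python3 -m creep '[{"hand":0,"tx":0,"ty":0,"tz":0,"spin":10.4},{"hand":0,"tx":0,"ty":0,"tz":0,"spin":0}]'
python3 go.py 533.5 -280.9 117 0.344
```

```text
time: 22.65
tool_pos: [518.7, -233.2, 187.7]
tcp_rot: [-3.138, -0.001, 1.436]
contact_force: [0.3, -0.5, 0.6]
grip_width: 41.4
finger_force: 0.0
time: 23.28
tool_pos: [519.3, -233.6, 187.6]
tcp_rot: [-3.141, 0.001, 0.523]
contact_force: [-0.0, 0.5, 0.0]
grip_width: 1.0
finger_force: 0.0
time: 23.52
tool_pos: [519.3, -233.6, 187.7]
tcp_rot: [-3.141, 0.0, 0.349]
contact_force: [-0.8, 0.7, -0.1]
grip_width: 0.8
finger_force: 0.0
t 23.52 tcp [ 519.3 -233.6  187.7] rpy [-3.141  0.     0.349] F [-0.8  0.7 -0.1] w 0.8 ff 0.0
tx -2.9 ty 49.3 tz 70.7 spin 0.26
```

```bash

python3 -m creep '[{"hand":0,"tx":-0.003,"ty":0.049,"tz":0,"spin":0.3},{"hand":0,"tx":0,"ty":0,"tz":0.04,"spin":0},{"hand":0,"tx":0,"ty":0,"tz":0.03,"spin":0},{"hand":0,"tx":0,"ty":0,"tz":0,"spin":0},{"hand":0,"tx":0,"ty":0,"tz":0,"spin":0}]'
python3 -m creep '[{"hand":0,"tx":0,"ty":-0.006,"tz":0,"spin":0},{"hand":0,"tx":0,"ty":-0.006,"tz":0,"spin":0},{"hand":0,"tx":0,"ty":-0.006,"tz":-0.001,"spin":0},{"hand":0,"tx":-0.001,"ty":-0.006,"tz":-0.001,"spin":0}]'
python3 -m creep '[{"hand":0,"tx":-0.001,"ty":-0.006,"tz":-0.001,"spin":0},{"hand":0,"tx":-0.001,"ty":-0.006,"tz":-0.001,"spin":0},{"hand":0,"tx":0,"ty":-0.006,"tz":0,"spin":0},{"hand":0,"tx":0,"ty":0,"tz":0,"spin":0}]'
python3 go.py 506.46 -228.95 121 0.344
```

```text
time: 24.15
tool_pos: [534.1, -281.0, 119.1]
tcp_rot: [3.14, -0.001, 0.344]
contact_force: [-0.5, -0.5, 0.1]
grip_width: 0.7
finger_force: 0.0
time: 24.65
tool_pos: [524.4, -257.9, 120.2]
tcp_rot: [3.141, -0.0, 0.342]
contact_force: [0.8, -0.2, -0.6]
grip_width: 0.6
finger_force: 0.0
time: 25.15
tool_pos: [517.5, -247.8, 125.5]
tcp_rot: [3.128, -0.001, 0.342]
contact_force: [-6.3, -17.2, 13.5]
grip_width: 0.4
finger_force: 10.8
t 25.15 tcp [ 517.5 -247.8  125.5] rpy [ 3.128e+00 -1.000e-03  3.420e-01] F [ -6.3 -17.2  13.5] w 0.4 ff 10.8
tx -4.1 ty -21.4 tz 4.5 spin -0.11
```

The finger met the nut's end face (force along the bolt's axis), so it was too high. Backing off and going lower to catch the nut's outer edge.

```bash

python3 -m creep '[{"hand":0,"tx":0,"ty":0.02,"tz":0,"spin":0},{"hand":0,"tx":0,"ty":0.022,"tz":0,"spin":0},{"hand":0,"tx":0.001,"ty":0,"tz":0.014,"spin":0},{"hand":0,"tx":0,"ty":0,"tz":0,"spin":0}]'
python3 go.py 529.8 -271.4 105 0.344
python3 -m creep '[{"hand":0,"tx":0,"ty":-0.006,"tz":0,"spin":0},{"hand":0,"tx":0,"ty":-0.005,"tz":0,"spin":0},{"hand":0,"tx":0,"ty":-0.004,"tz":0,"spin":0},{"hand":0,"tx":0,"ty":0,"tz":0,"spin":0}]'
python3 -m creep '[{"hand":0,"tx":0,"ty":-0.004,"tz":0,"spin":0},{"hand":0,"tx":0,"ty":-0.004,"tz":0,"spin":0},{"hand":0,"tx":0,"ty":0,"tz":0,"spin":0}]'
python3 go.py 529.8 -271.4 105 0.344
```

```text
time: 25.65
tool_pos: [530.3, -279.8, 105.8]
tcp_rot: [-3.138, 0.002, 0.342]
contact_force: [0.4, -1.0, 0.3]
grip_width: 0.5
finger_force: 0.0
t 25.65 tcp [ 530.3 -279.8  105.8] rpy [-3.138e+00  2.000e-03  3.420e-01] F [ 0.4 -1.   0.3] w 0.5 ff 0.0
tx 2.4 ty -8.1 tz 0.8 spin -0.11
time: 26.15
tool_pos: [526.5, -266.7, 108.1]
tcp_rot: [3.141, -0.0, 0.343]
contact_force: [0.6, -0.1, 0.7]
grip_width: 0.8
finger_force: 0.0
time: 26.52
tool_pos: [524.0, -260.2, 108.3]
tcp_rot: [3.14, -0.0, 0.342]
contact_force: [-1.1, -3.0, 1.0]
grip_width: 0.5
finger_force: 1.3
t 26.52 tcp [ 524.  -260.2  108.3] rpy [ 3.14  -0.     0.342] F [-1.1 -3.   1. ] w 0.5 ff 1.3
tx 1.7 ty 12.5 tz 3.3 spin -0.11
```

```bash

python3 -m creep '[{"hand":0,"tx":0,"ty":-0.004,"tz":0,"spin":0},{"hand":0,"tx":0,"ty":-0.004,"tz":0,"spin":0},{"hand":0,"tx":0,"ty":0,"tz":0,"spin":0}]'
python3 -m creep '[{"hand":0,"tx":-0.001,"ty":-0.004,"tz":-0.002,"spin":0},{"hand":0,"tx":-0.001,"ty":-0.004,"tz":-0.002,"spin":0},{"hand":0,"tx":0,"ty":0,"tz":0,"spin":0}]'
python3 go.py 506.46 -228.95 121 0.344
```

```text
time: 26.9
tool_pos: [522.5, -255.3, 110.1]
tcp_rot: [3.134, -0.002, 0.342]
contact_force: [-0.3, -8.7, 6.7]
grip_width: 0.6
finger_force: 4.3
time: 27.28
tool_pos: [516.6, -245.1, 112.1]
tcp_rot: [3.141, -0.0, 0.342]
contact_force: [0.7, -2.1, 2.3]
grip_width: 0.7
finger_force: 1.2
t 27.27 tcp [ 516.6 -245.1  112.1] rpy [ 3.141 -0.     0.342] F [ 0.7 -2.1  2.3] w 0.7 ff 1.2
tx -4.2 ty -18.7 tz -8.9 spin -0.11
```

```bash
python3 - <<'E'
from plant import cams
from h import *
p=[483.9,-165.9,.344]
for f in(.9,.6,.4,.2,0):print(f,[proj(n,toW(p,[boltP(f,41),boltP(f),boltP(f,70)])).round(0).tolist() for n in("side","top")])
for n,(x,y,w,h) in dict(side=(255,85,50,75),top=(340,170,75,50)).items():
    im=cams.capture(n)["color"];cv2.imwrite(f"pics/{n}_b.png",im[:,:,::-1])
    g=im.max(2)[y:y+h:2,x:x+w:2];print(n,"x from",x,"y from",y,"step 2, brightness/10")
    for i,r in enumerate(g):print(y+2*i," ".join("%2d"%(v//10) for v in r))
E
```

```text
0.9 [[[286.0, 125.0], [288.0, 119.0], [289.0, 115.0]], [[397.0, 202.0], [403.0, 201.0], [408.0, 201.0]]]
0.6 [[[289.0, 125.0], [291.0, 118.0], [293.0, 114.0]], [[394.0, 204.0], [400.0, 205.0], [405.0, 205.0]]]
0.4 [[[290.0, 125.0], [293.0, 119.0], [295.0, 114.0]], [[392.0, 206.0], [397.0, 207.0], [401.0, 208.0]]]
0.2 [[[291.0, 126.0], [294.0, 120.0], [297.0, 116.0]], [[389.0, 207.0], [393.0, 209.0], [396.0, 210.0]]]
0 [[[292.0, 128.0], [295.0, 123.0], [298.0, 119.0]], [[386.0, 208.0], [389.0, 211.0], [391.0, 213.0]]]
side x from 255 y from 85 step 2, brightness/10
85 14 13 15 12  8 13 16 18 19 18 18 14  5  6  6  9 15 14 13 14 14 14 14 14 14
87 16 12 14 15 13  8 13 17 19 19 19 15  6  6  6  7 13 14 14 14 14 14 14 14 14
89 18 14 12 15 16 13 14 16 17 19 19 18  7  6  6  5 11 14 14 14 14 14 14 13 13
91 18 17 13 12 15 16 15 15 15 18 19 18  9  6  6  6  8  9  8  8  9  8  8  7  7
93 18 18 15 11 12 15 16 15 15 15 18 19 13  5  7  6  5  6  5  6  6  5  6  6  5
95 18 18 18 15 12 13 15 16 16 15 15 18 15  6  9  6  5  6  6  6  6  6  6  6  6
97 19 18 18 18 15 11 13 14 15 15 15 15 15  9  9  6  6  6  5  
[... 4762 characters left out ...]
 8  8  8  5  6  5  6  7  9  8  8  6 10 10 10 12 10  2  3  3  3  3  3  3  3  6  6  6  8 10 10 10  9  9  5  8 10
210 12  8  8  8  6  8 11 11  6  6  7  9 10 12 12 12 12 12  5  2  3  3  3  3  3  4  6  6  8 10 10 10 10 10  7  5  9 10
212 14  8  8  8  7  6 10 10  9 11 11 12 12 12 12 13 12 12  9  3  3  3  2  3  3  6  6  7  9 11 10 10 10  9  4  5 10 10
214 15  9  8  8  8  6 10 11 12 12 12 12 12 12 12 13 12 12 11  3  3  3  3  3  5  6  6  9 10 10 11 10  9  6  4  8  9 10
216 15 12  8  8  8  7  8 11 12 12 12 12 12 12 12 12 10  9  8  4  3  3  3  5  6  6  7  9 10  9  9  9  7  3  6  8  8  8
218 15 14  8  8  8  8  8 11 11 12 12 12 12 10  9  7  8  7  7  5  3  5  3  6  6  7  8  9  9  9  9  8  4  4  8  8  8  8
```

The side brightness map shows the nut now near (294,121), which matches a bolt angle of about 0.2, so it is following. Continuing gently, a little higher.

```bash

python3 -m creep '[{"hand":0,"tx":-0.002,"ty":-0.003,"tz":-0.005,"spin":0},{"hand":0,"tx":-0.002,"ty":-0.004,"tz":-0.004,"spin":0},{"hand":0,"tx":0,"ty":0,"tz":0,"spin":0}]'
python3 -m creep '[{"hand":0,"tx":0,"ty":-0.004,"tz":0,"spin":0},{"hand":0,"tx":0,"ty":0,"tz":0,"spin":0}]'
python3 -m creep '[{"hand":0,"tx":0,"ty":-0.003,"tz":0,"spin":0},{"hand":0,"tx":0,"ty":0,"tz":0,"spin":0}]'
python3 go.py 506.46 -228.95 121 0.344
```

```text
time: 27.75
tool_pos: [510.2, -239.4, 121.0]
tcp_rot: [-3.141, 0.0, 0.342]
contact_force: [0.6, -0.0, -0.6]
grip_width: 0.9
finger_force: 0.0
time: 28.0
tool_pos: [509.1, -236.0, 120.9]
tcp_rot: [-3.142, 0.0, 0.342]
contact_force: [0.7, -0.5, 0.2]
grip_width: 0.4
finger_force: 0.2
time: 28.25
tool_pos: [508.1, -233.2, 120.8]
tcp_rot: [-3.142, 0.0, 0.342]
contact_force: [0.2, -0.2, 2.0]
grip_width: 0.6
finger_force: 0.3
t 28.25 tcp [ 508.1 -233.2  120.8] rpy [-3.142  0.     0.342] F [ 0.2 -0.2  2. ] w 0.6 ff 0.3
tx -0.1 ty -4.6 tz -0.2 spin -0.11
```

```bash

python3 -m creep '[{"hand":0,"tx":0,"ty":-0.003,"tz":0,"spin":0},{"hand":0,"tx":0,"ty":0,"tz":0,"spin":0}]'
python3 -m creep '[{"hand":0,"tx":0,"ty":-0.002,"tz":0,"spin":0},{"hand":0,"tx":0,"ty":0,"tz":0,"spin":0}]'
python3 go.py 506.46 -228.95 121 0.344
python3 - <<'E'
from plant import cams
from h import *
im=cams.capture("side")["color"];g=im.max(2)[112:134,280:306]
v=np.argwhere(g<85);print(len(v),v.mean(0)[::-1]+[280,112])
for i in range(2,20,3):
    r=np.where(g[i]<85)[0]
    if len(r):print(112+i,280+r.min(),280+r.max())
E
```

```text
time: 28.5
tool_pos: [507.0, -230.3, 120.8]
tcp_rot: [-3.141, 0.0, 0.342]
contact_force: [-0.0, -1.1, 0.4]
grip_width: 0.4
finger_force: 0.2
time: 28.75
tool_pos: [506.4, -228.5, 120.8]
tcp_rot: [-3.141, 0.0, 0.342]
contact_force: [-1.3, -1.0, 0.1]
grip_width: 0.3
finger_force: 0.3
t 28.75 tcp [ 506.4 -228.5  120.8] rpy [-3.141  0.     0.342] F [-1.3 -1.   0.1] w 0.3 ff 0.3
tx -0.1 ty 0.4 tz -0.2 spin -0.11
90 [294.9        123.54444444]
120 293 299
123 291 300
126 290 298
129 292 296
```

The nut is at side (295,123.5), matching upright. To confirm and centre it, I'll rise and close the gripper across it in y at the hinge's line (y_v = -36).

```bash

python3 -m creep '[{"hand":0,"tx":0,"ty":0.012,"tz":0,"spin":0},{"hand":0,"tx":0,"ty":0,"tz":-0.05,"spin":0},{"hand":0.5,"tx":0,"ty":0,"tz":-0.03,"spin":0},{"hand":0.5,"tx":0.002,"ty":-0.043,"tz":0,"spin":-0.1},{"hand":0.5,"tx":0,"ty":0,"tz":0,"spin":0}]'
python3 go.py 497.6 -199.2 117 0.344
```

```text
time: 29.42
tool_pos: [497.5, -197.4, 201.2]
tcp_rot: [-3.141, 0.0, 0.345]
contact_force: [-0.1, -0.4, 0.5]
grip_width: 25.6
finger_force: 0.0
t 29.43 tcp [ 497.5 -197.4  201.2] rpy [-3.141  0.     0.345] F [-0.1 -0.4  0.5] w 25.6 ff 0.0
tx -0.5 ty 1.7 tz 84.2 spin 0.08
```

```bash

python3 -m creep '[{"hand":0.5,"tx":-0.0005,"ty":0.0017,"tz":0,"spin":0},{"hand":0.5,"tx":0,"ty":0,"tz":0,"spin":0},{"hand":0.5,"tx":0,"ty":0,"tz":0.045,"spin":0},{"hand":0.5,"tx":0,"ty":0,"tz":0.02,"spin":0},{"hand":0.5,"tx":0,"ty":0,"tz":0,"spin":0}]'
python3 -m creep '[{"hand":0.5,"tx":0,"ty":0,"tz":0.01,"spin":0},{"hand":0.5,"tx":0,"ty":0,"tz":0.007,"spin":0},{"hand":0.5,"tx":0,"ty":0,"tz":0,"spin":0}]'
python3 go.py 497.6 -199.2 117 0.344
python3 -m creep '[{"hand":0.3,"tx":0,"ty":0,"tz":0,"spin":0},{"hand":0.2,"tx":0,"ty":0,"tz":0,"spin":0},{"hand":0.1,"tx":0,"ty":0,"tz":0,"spin":0},{"hand":0.1,"tx":0,"ty":0,"tz":0,"spin":0}]'
python3 go.py 497.6 -199.2 117 0.344
```

```text
time: 30.05
tool_pos: [497.3, -200.8, 134.1]
tcp_rot: [-3.139, 0.003, 0.343]
contact_force: [-0.4, -0.4, 0.2]
grip_width: 45.9
finger_force: 0.0
time: 30.42
tool_pos: [497.9, -200.6, 118.6]
tcp_rot: [-3.141, 0.0, 0.344]
contact_force: [-0.0, -0.7, 0.1]
grip_width: 46.3
finger_force: 0.0
t 30.43 tcp [ 497.9 -200.6  118.6] rpy [-3.141  0.     0.344] F [-0.  -0.7  0.1] w 46.3 ff 0.0
tx 0.1 ty -1.4 tz 1.6 spin -0.02
time: 30.92
tool_pos: [498.0, -200.2, 119.1]
tcp_rot: [-3.141, -0.0, 0.344]
contact_force: [-0.0, 2.4, 3.6]
grip_width: 22.9
finger_force: 29.9
t 30.93 tcp [ 498.  -200.2  119.1] rpy [-3.141 -0.     0.344] F [-0.   2.4  3.6] w 22.9 ff 29.9
tx -0.0 ty -1.0 tz 2.1 spin -0.0
```

The nut is held at y_v ≈ -37 mm, so the bolt is within about 0.02 rad of upright. Letting go, rising clear, final check.

```bash

python3 -m creep '[{"hand":0.5,"tx":0,"ty":0,"tz":0,"spin":0},{"hand":0.5,"tx":0,"ty":0,"tz":0,"spin":0},{"hand":0.5,"tx":0,"ty":0,"tz":0,"spin":0},{"hand":0.5,"tx":0,"ty":0,"tz":-0.03,"spin":0},{"hand":0.5,"tx":0,"ty":0,"tz":-0.05,"spin":0}]'
python3 -m creep '[{"hand":0.5,"tx":0,"ty":0,"tz":-0.05,"spin":0},{"hand":0.5,"tx":0,"ty":0,"tz":0,"spin":0},{"hand":0.5,"tx":0,"ty":0,"tz":0,"spin":0}]'
python3 - <<'E'
from plant import cams
from h import *
p=[483.9,-165.9,.344];im=cams.capture("side")["color"];g=im.max(2)[112:134,280:306]
v=np.argwhere(g<85);print("nut",len(v),v.mean(0)[::-1]+[280,112],"pred",proj("side",toW(p,boltP(0)))[0])
# punch tip: compare with picture taken after seating
a=pickle.load(open("side1.pkl","rb"))["color"]
d=np.abs(a.astype(int)-im).max(2)[108:135,222:262];print("tip region diff mean,max",d.mean(),d.max())
E
```

```text
time: 31.55
tool_pos: [497.1, -200.2, 198.1]
tcp_rot: [-3.138, 0.003, 0.344]
contact_force: [0.6, -0.8, 0.9]
grip_width: 45.6
finger_force: 0.0
time: 31.92
tool_pos: [497.7, -200.5, 248.2]
tcp_rot: [-3.141, 0.001, 0.344]
contact_force: [-0.5, -0.9, 0.1]
grip_width: 46.1
finger_force: 0.0
nut 58 [294.27586207 124.68965517] pred [295.28006858 122.57766303]
tip region diff mean,max 3.6305555555555555 22
```

```bash
python3 -c "
from plant import close_job
print(close_job())"
```

```text
the job is handed in; nothing more can be done
None
```

The job is handed in at about 32 s: the punch lies in the V, point uphill against the stop, with the strap bearing on it, the bolt standing within about 0.02 rad of upright in the slot, and the gripper clear; the judge returned no verdict, and I did not recheck the drift and bystanders at the end.

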